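Fit the missing upright to the ribbon rack

TASK

The ribbon rack has lost one of its two uprights. From the kit tray take the upright whose foot holes match the rack's two bare dowel pins and lay it on free bench. Then lift it by the two screw heads at its fork, ease your grip until it swings and hangs plumb, foot down, grip it firmly again and lower it over the pins until its foot sits flat on the rack's base; let go, leaving the other upright in the tray and the other things on the bench where they are.

Things in the scene. Friction and masses are not known exactly. Their poses are not given: they have to be found in the camera images.
- upright_wide: Rack upright, aluminium, about 0.22 kg, T-shaped. Origin: middle of its foot's underside; x runs up the stem to the fork at its head, y across the width, z through the thickness. Foot 66 x 36 mm (y, z) and 12 mm thick, two 9.6 mm holes 44 mm apart on y. Stem 24 mm wide (y), 12 mm thick (z). Balances at x = 68 mm. Lies with x level in a tray recess.
- upright_narrow: Rack upright, aluminium, about 0.22 kg, T-shaped. Origin: middle of its foot's underside; x runs up the stem to the fork at its head, y across the width, z through the thickness. Foot 50 x 36 mm (y, z) and 12 mm thick, two 9.6 mm holes 30 mm apart on y. Stem 24 mm wide (y), 12 mm thick (z). Balances at x = 68 mm. Lies with x level in a tray recess. The wrong one; stays in the tray.
- upright_wide_head (a point): Point on the wide upright at x = 172 mm, midway between two dark square screw heads (11 mm square, 4 mm proud, 40 mm over both, along y) on the fork's outer edges. Fork: x = 148 to 188 mm, 32 mm wide, 12 mm thick. Pinched there at 50 N it stays level as it is lifted; it swings down as the grip is eased through 20 to 10 N and at 3 to 6 N hangs within about 5 degrees of plumb without slipping out.
- rack: Ribbon rack, fixed. Grey base plate 92 x 216 mm (x, y), top 12 mm above the bench; origin under its middle on the bench, z up. An upright (as the wide one, top 200 mm above the bench) stands fixed at y = -72 mm, width along x; the bare place is at y = +72 mm. Round the work: a crate 160 mm high (world x > 0.63, y > 0.25), a scale (x > 0.73), low things at x < 0.40.
- rack_seat (a point): Middle of the bare place, on top of the base plate. Two steel dowel pins, 8 mm thick and 18 mm tall with tapered tips, stand 22 mm to either side of it along the rack's x. The seated upright has its origin here, x up, its y along the rack's x either way round.
- tray: Kit tray, fixed, 250 x 242 mm (x, y), rim 34 mm high, plywood round a dark insert 30 mm high; origin under its middle on the bench. A spindle lies fixed along its middle. Two recesses along x at y = +52 and -52 mm hold the uprights, heads to +x. The stem lies 18 to 30 mm above the bench. Only round the balance point have fingers room: scoops 46 mm long (x), 88 wide, floor 6 mm above the bench.
- ribbon_roll: Bystander, loose: red ribbon roll lying flat, 60 mm across, 16 mm high; origin under its middle.
- tape_roll: Bystander, loose: larger red tape roll lying flat, 72 mm across, 25 mm high; origin under its middle.
- biscuit_pack: Bystander, loose: brown biscuit pack lying flat, 80 x 56 x 11 mm (x, y, z); origin under its middle.
- stapler: Bystander, loose: red and black stapler, 135 x 34 x 49 mm (x, y, z); origin under its middle.
- small_tin: Bystander, loose: round red biscuit tin with a gold lid, 66 mm across, 57 mm high; origin under its middle.

How it is judged:
By the outcome, as a careful person would: the job done as asked, in the order asked, and still so for the second after the job is handed in, with the robot touching nothing.
It also fails if it takes over 72 s, if anything falls off the work surface, if the arm or the gripper's body presses on something with over 40 N, if the wrist force passes 120 N, or if a joint passes its speed limit or range.

ROBOT

A 7-joint arm with a two-finger parallel gripper is mounted at the origin on a cart in front of the work surface, level with it; the furniture and walls round the work are solid. World frame = base frame: x ahead of the robot, y to its left, z up, the work surface at z = 0. Lengths are in m, angles in rad, forces in N, time in s.
With the tool pointing down it reaches from about 0.425 to 0.95 m from the base axis. Payload 4.7 kg.
Tool frame: the origin (TCP) lies at the very end of the fingers, on their centre line; the grasp point (between the pads) lies 19 mm behind it (arm.hold_point_z is the distance from the TCP to the grasp point, in m); y points along the fingers, z is the direction in which the jaws open and shut, and the axes are right-handed (so a half turn about y gives the same grasp; the last joint's range is limited). The gripper opens to 85 mm and grips with 20 to 120 N. Pads are 22 mm wide; open, the fingers measure 114 mm over their backs; the gripper's body (76 mm by 85 mm) begins 54 mm behind the grasp point. The pads swing forward as they close: fully open they stand 13 mm farther back than shut.
Start: joints at [1.207, 0.469, -0.049, 1.532, 0.024, 1.141, -0.082], TCP at [0.222, -0.638, 0.231] pointing down, gripper open.
Joint ranges: [-2.59, 2.59], [-0.33, 1.99], [-1.39, 1.29], [0.1, 2.45], [-1.04, 4.18], [0.21, 1.99], [-2.66, 2.66]. Speed limits (rad/s): [2.57, 2.57, 3.14, 3.14, 3.14, 3.14, 3.14].

INTERFACE

Orientations are given as a 3x3 rotation matrix whose columns are the frame's x, y, z axes.
In Python, from plant import arm gives the robot as it stands.
- The arm moves only by the tool jog_arm, never from a script. Its argument "series" is a list of rows, each a list of 5 numbers: the shift along the tool's x, y, z in m, then the turn about the tool's y in degrees, then the opening in per cent of the stroke, from 0 (shut) to 100 (fully open). A call has exactly 5 rows; each row is the pose to reach, as a shift and turn from the pose measured when the call began, along the tool's axes at that moment; what a row does not reach only later rows make up. A row lasts 1/8 s, in which the tool goes at most 62.5 mm and 10.7 degrees, less where a joint would pass 70% of its speed; a pose out of reach is approached as far as the arm can. A call with a gripper value outside its range is refused whole. The fingers move at their own pace and stop on an object; "force" is the grip in N (left out, the last holds). Time passes only in rows, so rows that repeat a pose let the fingers close, or fill a call up. It gives the time, the measured TCP pose, the force and the opening at its end, in the units of the state.
- arm.get_obs(): the state, without advancing time (a new reading comes with each control period).
- arm.get_image(name): name is "scene" or "top" or "wrist"; returns the picture (400x640x3 uint8, blue, green, red); there is no depth.
- arm.camera_info(name): a dict with "K" (3x3 intrinsics, pixels), "cam_to_world" (4x4, takes a point from camera to world coordinates); the wrist camera has in their place "hand_eye" (4x4, takes a point from camera to tool coordinates, whose origin is the TCP and whose axes are the tool frame's). Camera axes: x right, y down, z forward; pixel columns grow to the right and rows downward; lengths in m; the calibration is good to about 2 mm. A picture is of the moment at which its call begins: read the wrist's pose just before it. camera_info takes no time and is no camera call.
- arm.hand_in(): hands the job in, once; it reports no verdict.
The state is a dict: "clock": time; "joint_pos": joint angles; "joint_vel": joint speeds; "joint_torque": joint torques, N m; "eef_pos": TCP position; "ee_rot": TCP orientation; "ft_force": force on the tool from outside, world axes, zero at the start; "moment": the same for the moment, N m; "grip_width": finger opening in m.
Only numpy, scipy, OpenCV 4.12 (cv2) and the standard library are available. Lean on these libraries where they do the work, as an engineer would, in place of code of your own. Each camera call takes 0.05 s, during which the arm holds its last target.

## Working session

There is one attempt and no reset: what is moved stays moved. The work goes in short steps, Python scripts to look and compute and a tool call to move; the robot and the scene stay as the last step left them, time stands still between calls to the robot, and variables do not carry over. Pictures are saved under pics/ and viewed, and the job is handed in when it is done.

Besides the shell and the picture viewer there is one more tool, called after "Request:" as name(argument=value, ...), one argument or row to a line, values as JSON. jog_arm: Moves the arm, as the interface text tells. Its arguments: {"type":"object","properties":{"series":{"type":"array"},"force":{"type":"number"}},"required":["series"]}

```bash
ls; mkdir -p pics
cat > h.py <<'E'
import numpy as np,cv2
from plant import arm
np.set_printoptions(precision=4,suppress=True)
def shot(n,f):
    o=arm.get_obs(); im=np.array(arm.get_image(n)); cv2.imwrite('pics/'+f+'.png',im); np.savez('pics/'+f+'.npz',p=o['eef_pos'],R=o['ee_rot']); return im
def cam(n,f=None):
    c=arm.camera_info(n); K=np.array(c['K'])
    if n=='wrist':
        d=np.load('pics/'+f+'.npz'); T=np.eye(4);T[:3,:3]=d['R'];T[:3,3]=d['p']; return K,T@np.array(c['hand_eye'])
    return K,np.array(c['cam_to_world'])
def ray(n,uv,z,f=None):
    K,T=cam(n,f); uv=np.atleast_2d(np.array(uv,float))
    d=(np.linalg.inv(K)@np.c_[uv,np.ones(len(uv))].T).T@T[:3,:3].T
    o=T[:3,3]; return o+d*((z-o[2])/d[:,2])[:,None]
def proj(n,P,f=None):
    K,T=cam(n,f); P=np.atleast_2d(P); c=(P-T[:3,3])@T[:3,:3]; u=c@K.T; return u[:,:2]/u[:,2:]
E
python3 - <<'E'
from h import *
for n in('scene','top','wrist'): shot(n,n+'0')
o=arm.get_obs(); print(o)
for n in('scene','top'): print(cam(n))
print(arm.camera_info('wrist'), arm.hold_point_z)
E
```

```text
pics
{'clock': 0.15, 'joint_pos': array([ 1.2071,  0.4692, -0.0487,  1.5334,  0.0241,  1.1409, -0.0823]), 'joint_vel': array([ 0.0002, -0.0019, -0.0003, -0.0041,  0.0001,  0.0001,  0.0014]), 'joint_torque': array([  0.0006, -51.0765,  -0.0469, -23.7979,   0.0107,   0.0054,
         0.    ]), 'eef_pos': array([ 0.2217, -0.6371,  0.2305]), 'ee_rot': array([[-0.9444, -0.0005,  0.3287],
       [-0.3287,  0.0013, -0.9444],
       [ 0.    , -1.    , -0.0014]]), 'ft_force': array([-0.328 ,  0.2892, -0.115 ]), 'moment': array([ 0.0039, -0.0079,  0.0035]), 'grip_width': 0.08495507714629978}
(array([[381.6742,   0.    , 322.7029],
       [  0.    , 381.6742, 207.2212],
       [  0.    ,   0.    ,   1.    ]]), array([[-0.777 , -0.4157,  0.4727,  0.0452],
       [-0.6295,  0.5135, -0.5831,  0.6229],
       [-0.0003, -0.7506, -0.6607,  0.7326],
       [ 0.    ,  0.    ,  0.    ,  1.    ]]))
(array([[361.4679,   0.    , 312.6243],
       [  0.    , 361.4679, 201.7376],
       [  0.    ,   0.    ,   1.    ]]), array([[ 0.0099, -0.9896,  0.1433,  0.3783],
       [-0.9998, -0.0075,  0.0173, -0.002 ],
       [-0.016 , -0.1434, -0.9895,  0.9906],
       [ 0.    ,  0.    ,  0.    ,  1.    ]]))
{'K': array([[346.3371,   0.    , 322.5222],
       [  0.    , 346.3371, 194.1293],
       [  0.    ,   0.    ,   1.    ]]), 'hand_eye': array([[-0.0005,  0.9509,  0.3094, -0.0792],
       [-0.0011, -0.3094,  0.9509, -0.142 ],
       [ 1.    ,  0.0002,  0.0012, -0.0004],
       [ 0.    ,  0.    ,  0.    ,  1.    ]])} 0.0187
```

View pics/top0.png

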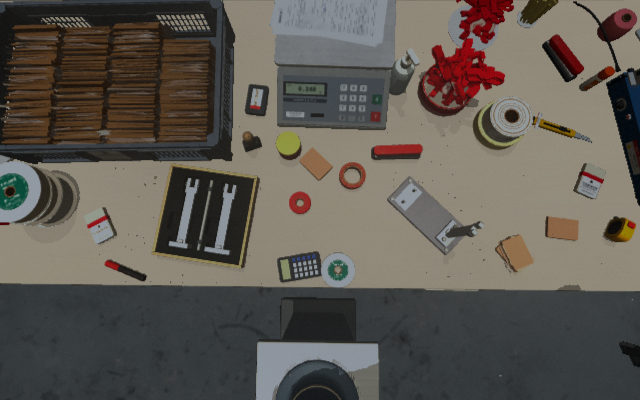

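View pics/scene0.png

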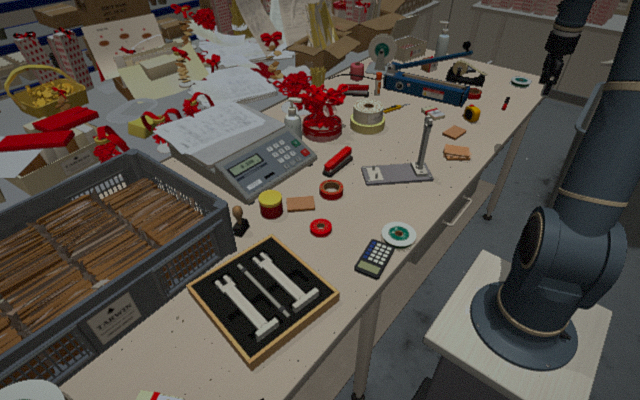

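View pics/wrist0.png

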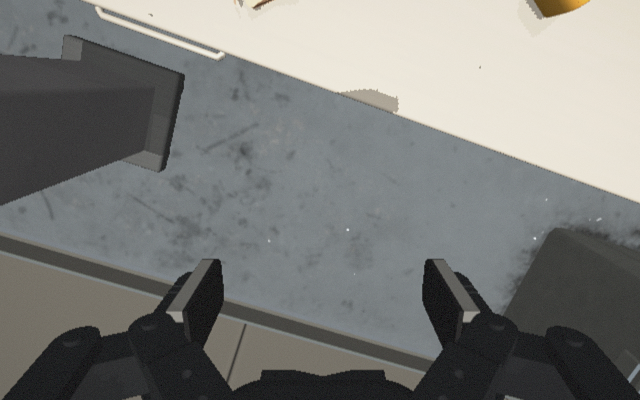

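The top view shows the tray at about (205,215) with both heads up-image, the rack at (430,215) with its bare end near (407,192), and the bystanders between them. I'll zoom in to tell the uprights apart.

Run:
```python
from h import *
im=cv2.imread('pics/top0.png')
a=cv2.resize(im[155:280,140:270],None,fx=4.6,fy=4.6,interpolation=cv2.INTER_CUBIC)
cv2.imwrite('pics/z1.png',a)
b=cv2.resize(im[130:280,270:490],None,fx=3.6,fy=3.6,interpolation=cv2.INTER_CUBIC)
cv2.imwrite('pics/z2.png',b)
im=cv2.imread('pics/scene0.png')
b=cv2.resize(im[150:370,180:450],None,fx=2.7,fy=2.7,interpolation=cv2.INTER_CUBIC)
cv2.imwrite('pics/z3.png',b)
```

```text
(no output)
```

View pics/z1.png

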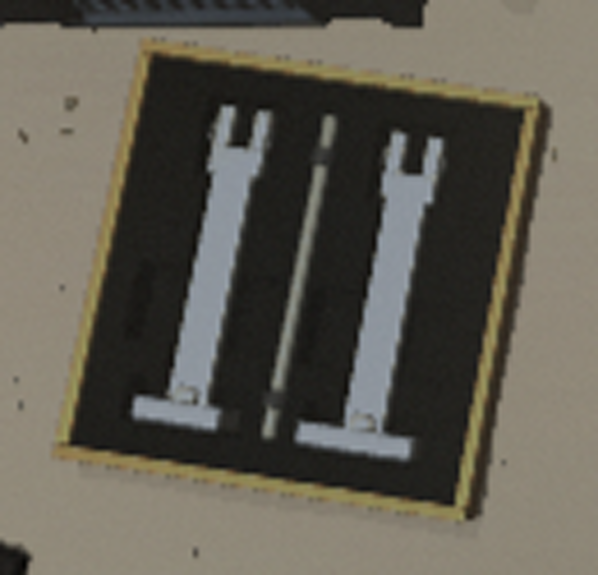

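View pics/z2.png

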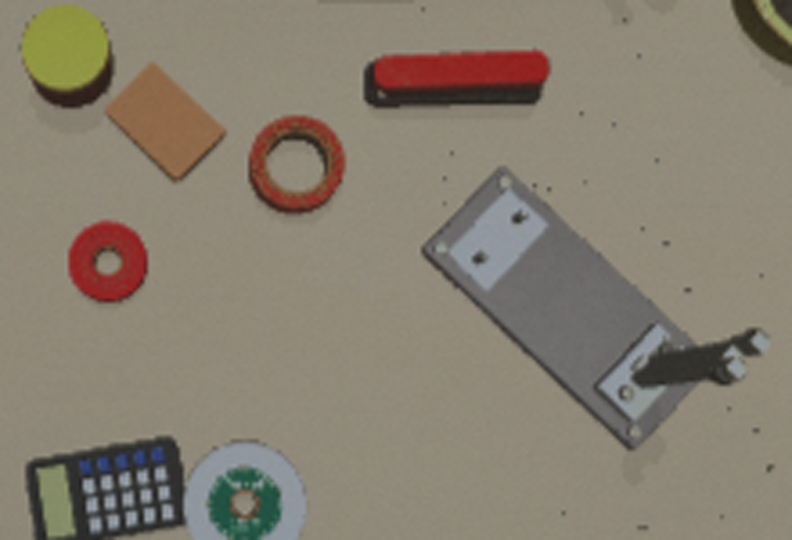

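View pics/z3.png

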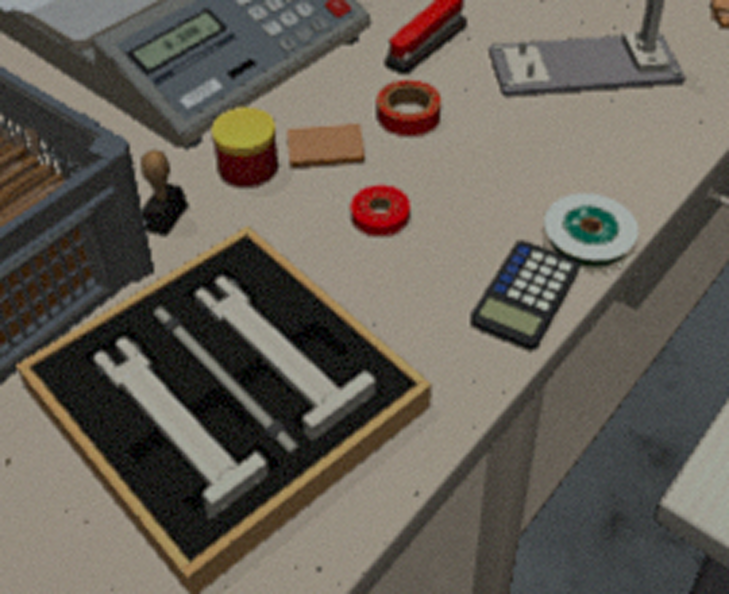

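The right-hand upright (y = -52 side) has the wider foot, about 25 px against 19 px, and matches the pins' 44 mm spacing. Next I'll compute poses.

Run:
```python
from h import *
z1=lambda *p: np.array(p)/4.6+[140,155]-0.4
z2=lambda *p: np.array(p)/3.6+[270,130]-0.4
t=ray('top',z1((145,45),(545,100),(465,518),(57,450)),.034)[:,:2]
print('tray',t,t.mean(0)); 
ax=((t[0]-t[3])+(t[1]-t[2]));print(np.degrees(np.arctan2(ax[1],ax[0])),np.linalg.norm(t[0]-t[3]),np.linalg.norm(t[0]-t[1]))
# stem edges at z=.030
s=ray('top',z1((387,200),(430,206),(347,425),(385,430)),.03)[:,:2]; print('stem',s, (s[0]+s[1])/2,(s[2]+s[3])/2)
d=(s[0]+s[1]-s[2]-s[3]);print(np.degrees(np.arctan2(d[1],d[0])))
print('fork tips',ray('top',z1((400,132),(437,137)),.03)[:,:2])
print('foot top far edge', ray('top',z1((297,430),(412,448)),.042)[:,:2])
r=ray('top',z2((503,168),(423,250),(632,448)),.012)[:,:2]; print('rack',r)
p=ray('top',z2((519,216),(479,258)),.021)[:,:2]; print('pins',p,p.mean(0),np.linalg.norm(p[0]-p[1]))
print('ribbon',ray('top',z2((108,262)),.016)[0,:2],'tape',ray('top',z2((297,164)),.025)[0,:2])
print('bisc',ray('top',z2((165,122)),.011)[0,:2],'calc',ray('top',z2((182,445),(245,440)),.01)[:,:2],'stapler',ray('top',z2((368,100)),.0)[0,:2])
```

```text
tray [[0.617  0.4025]
 [0.5852 0.1632]
 [0.3424 0.2011]
 [0.3784 0.4375]] [0.4807 0.3011]
-8.610273486719827 0.24116614986236198 0.24139210772194045
stem [[0.5255 0.255 ]
 [0.5221 0.2295]
 [0.3943 0.2721]
 [0.3916 0.25  ]] [0.5238 0.2422] [0.3929 0.2611]
-8.20427771963748
fork tips [[0.5662 0.2491]
 [0.5633 0.2271]]
foot top far edge [[0.391  0.2971]
 [0.3815 0.2311]]
rack [[ 0.5928 -0.2503]
 [ 0.5289 -0.1881]
 [ 0.3819 -0.3394]]
pins [[ 0.554  -0.259 ]
 [ 0.5218 -0.2282]] [ 0.5379 -0.2436] 0.04458551112563816
ribbon [0.5174 0.0505] tape [ 0.5921 -0.0919]
bisc [0.6276 0.0084] calc [[ 0.3808 -0.0065]
 [ 0.3849 -0.0534]] stapler [ 0.649  -0.1499]
```

```bash
cat >> h.py <<'E'
def go(p,jaw=None):
    o=arm.get_obs(); R=np.array(o['ee_rot']); d=R.T@(np.array(p)-o['eef_pos'])
    a=np.degrees(np.arctan2(R[1,2],R[0,2])); t=0
    if jaw is not None: t=-((jaw-a+90)%180-90)
    print('t=%.2f'%o['clock'],'pos',o['eef_pos'],'jawang %.2f'%a,'q',o['joint_pos'],'w %.4f'%o['grip_width'],'F',o['ft_force'],'down',R[:,1])
    print('SHIFT mm',d*1000,'turn',round(t,2),'len',np.linalg.norm(d))
E
python3 - <<'E'
from h import *
go([.48,-.38,.33],None)
E
```

```text
t=0.15 pos [ 0.2217 -0.6371  0.2305] jawang -70.81 q [ 1.2071  0.4692 -0.0487  1.5334  0.0241  1.1409 -0.0823] w 0.0850 F [-0.328   0.2892 -0.115 ] down [-0.0005  0.0013 -1.    ]
SHIFT mm [-328.4384  -99.2496 -158.0821] turn 0 len 0.37777266073624066
```

Request:
jog_arm(
  series=[
    [-0.05,-0.035,-0.025,0,50],
    [-0.11,-0.07,-0.055,0,50],
    [-0.17,-0.095,-0.085,0,50],
    [-0.225,-0.1,-0.11,0,50],
    [-0.28,-0.1,-0.135,0,50],
  ],
)

```text
clock: 0.78
eef_pos: [0.4284, -0.4305, 0.3307]
ee_rot: [[-0.945, 0.001, 0.328], [-0.328, 0.0, -0.945], [-0.001, -1.0, 0.0]]
ft_force: [1.0, -0.0, -0.1]
grip_width: 0.0428
```

Run:
```python
from h import *
go([.53,0,.33],-98.5)
```

```text
t=0.78 pos [ 0.4284 -0.4305  0.3307] jawang -70.84 q [ 0.8391  0.2963 -0.1569  1.5611  0.0471  1.2875 -0.5607] w 0.0428 F [ 1.0196 -0.0227 -0.0584] down [ 0.0006  0.0001 -1.    ]
SHIFT mm [-237.2212    0.8418 -373.3313] turn 27.66 len 0.44232444043788444
```

Request:
jog_arm(
  series=[
    [-0.03,0,-0.05,4,50],
    [-0.06,0,-0.1,8,50],
    [-0.09,0,-0.15,12,50],
    [-0.12,0,-0.2,16,50],
    [-0.14,0,-0.25,20,50],
  ],
)

```text
clock: 1.4
eef_pos: [0.4789, -0.146, 0.3306]
ee_rot: [[-1.0, 0.001, -0.016], [0.016, 0.0, -1.0], [-0.001, -1.0, -0.0]]
ft_force: [0.5, 0.2, 0.1]
grip_width: 0.0427
```

Run:
```python
from h import *
shot('wrist','w1')
go([.447,.255,.20],-98.5)
```

```text
t=1.45 pos [ 0.4792 -0.1373  0.331 ] jawang -90.37 q [ 0.4768  0.1171 -0.3073  1.7878  0.032   1.2423 -1.4161] w 0.0422 F [-0.0682  6.6791 -0.7234] down [ 0.0008  0.005  -1.    ]
SHIFT mm [  34.8587  132.8924 -391.4463] turn 8.13 len 0.41485626372203455
```

View pics/w1.png

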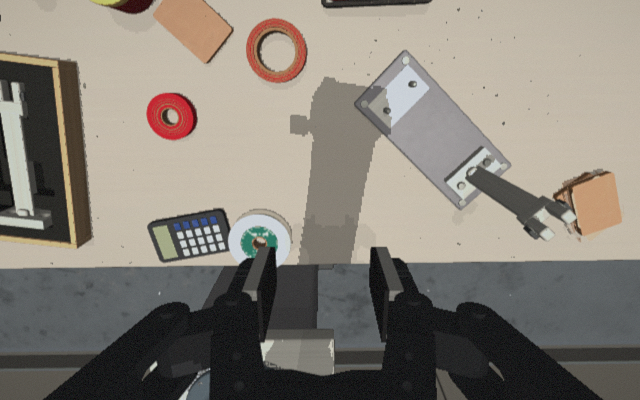

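The wrist view shows the pins at about (412,84) and (387,111), with free bench at x≈0.46 between the calculator and the rack. I'll move over the tray.

Request:
jog_arm(
  series=[
    [0.005,0.01,-0.06,2,50],
    [0.015,0.02,-0.12,4,50],
    [0.02,0.03,-0.18,6,50],
    [0.02,0.04,-0.24,8,50],
    [0.02,0.05,-0.29,8,50],
  ],
)

```text
clock: 2.08
eef_pos: [0.4608, 0.1549, 0.2823]
ee_rot: [[-0.989, 0.002, -0.145], [0.145, 0.005, -0.989], [-0.001, -1.0, -0.005]]
ft_force: [1.8, 0.1, 0.2]
grip_width: 0.0427
```

Request:
jog_arm(
  series=[
    [0,0,-0.02,0,50],
    [0,0.0,-0.04,0,50],
    [0,0,-0.06,0,50],
    [0,0,-0.06,0,50],
    [0,0,-0.06,0,50],
  ],
)

```text
clock: 2.7
eef_pos: [0.4695, 0.2131, 0.2823]
ee_rot: [[-0.989, 0.001, -0.146], [0.146, 0.004, -0.989], [-0.001, -1.0, -0.004]]
ft_force: [0.2, 0.0, 0.3]
grip_width: 0.0427
```

Run:
```python
from h import *
shot('wrist','w2')
go([.447,.255,.10],-98.5)
```

```text
t=2.75 pos [0.4695 0.2129 0.2824] jawang -98.42 q [-0.0007  0.2104 -0.5873  1.8159  0.1243  1.1494 -2.3462] w 0.0424 F [-0.3315 -0.5192 -0.1023] down [ 0.0013  0.0039 -1.    ]
SHIFT mm [ 28.5571 182.5147 -37.5671] turn 0.08 len 0.18851629633847822
```

View pics/w2.png

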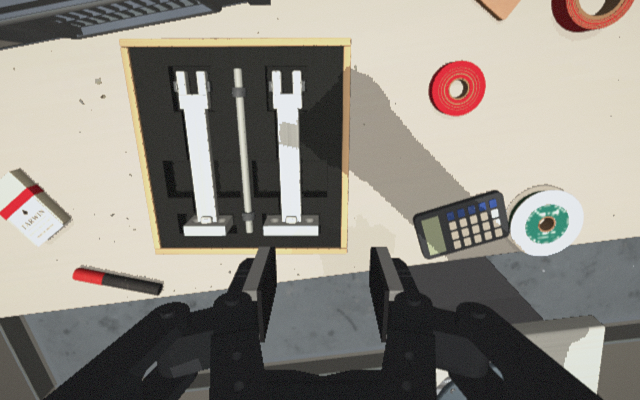

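Run:
```python
from h import *
im=cv2.imread('pics/w2.png')
cv2.imwrite('pics/z4.png',cv2.resize(im[55:250,240:350],None,fx=3,fy=3,interpolation=cv2.INTER_CUBIC))
g=im.min(2)
for r in (115,125,150,170,190,205): 
    x=np.where(g[r,265:320]>110)[0]+265; 
    P=ray('wrist',[(x[0]-.5,r),(x[-1]+.5,r)],.03,'w2')[:,:2]; print(r,x[0],x[-1],P[0],P[1],'mid',P.mean(0),np.linalg.norm(P[0]-P[1]))
```

```text
115 277 298 [0.5204 0.2584] [0.5168 0.2341] mid [0.5186 0.2462] 0.02453572536306652
125 278 298 [0.5094 0.2593] [0.5059 0.2359] mid [0.5077 0.2476] 0.02362634108287063
150 279 299 [0.4813 0.2634] [0.4778 0.2395] mid [0.4795 0.2515] 0.02415734050657856
170 280 299 [0.4578 0.2666] [0.4545 0.2434] mid [0.4562 0.255 ] 0.023428368664562813
190 281 300 [0.4335 0.2699] [0.4301 0.2463] mid [0.4318 0.2581] 0.02386522986134273
205 281 300 [0.4148 0.2734] [0.4113 0.2494] mid [0.4131 0.2614] 0.024204091199936276
```

View pics/z4.png

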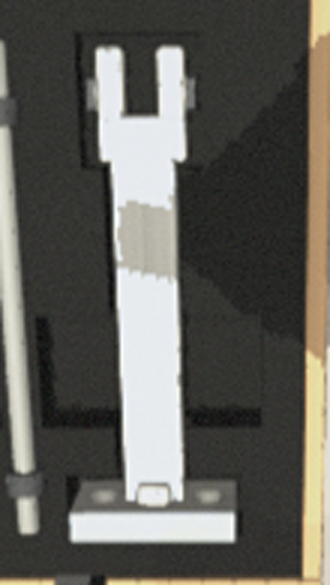

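Run:
```python
from h import *
f=lambda x,y:(x/3+240-.3,y/3+55-.3)
t=ray('wrist',[f(110,47),f(170,47)],.03,'w2')[:,:2]; print('tips',t)
a=np.radians(-8.3); u=np.array([np.cos(a),np.sin(a)])
m=t.mean(0); print('bal from tip',m-.120*u)
e=ray('wrist',[f(70,513),f(236,513)],.042,'w2')[:,:2]; print('foot underside',e,e.mean(0)+.068*u,np.linalg.norm(e[0]-e[1]))
print('scoop',ray('wrist',[f(42,318),f(42,425),f(260,425),f(260,318)],.03,'w2')[:,:2])
M=np.array([[.5186,.2462],[.4131,.2614]]);d=M[0]-M[1];print(np.degrees(np.arctan2(d[1],d[0])))
```

```text
tips [[0.5665 0.2498]
 [0.5634 0.2285]]
bal from tip [0.4462 0.2565]
foot underside [[0.396  0.2967]
 [0.3865 0.2311]] [0.4585 0.2541] 0.06622444594161783
scoop [[0.4731 0.2942]
 [0.4303 0.3032]
 [0.4177 0.2169]
 [0.4609 0.2107]]
-8.198519731165998
```

Two checks agree on the balance point: (0.446, 0.256), from the fork tip and from the foot edge. I'll move above it.

Run:
```python
from h import *
go([.4463,.2562,.06],-98.25)
```

```text
t=2.75 pos [0.4695 0.2129 0.2824] jawang -98.42 q [-0.0007  0.2104 -0.5873  1.8159  0.1243  1.1494 -2.3462] w 0.0424 F [-0.3315 -0.5192 -0.1023] down [ 0.0013  0.0039 -1.    ]
SHIFT mm [ 29.4522 222.5181 -38.4895] turn -0.17 len 0.22773492282525717
```

Request:
jog_arm(
  series=[
    [0.01,0.05,-0.012,0,50],
    [0.02,0.11,-0.024,0,50],
    [0.029,0.16,-0.038,0,50],
    [0.029,0.2,-0.038,0,50],
    [0.029,0.222,-0.038,0,50],
  ],
)

```text
clock: 3.38
eef_pos: [0.4459, 0.2539, 0.0584]
ee_rot: [[-0.989, -0.001, -0.147], [0.147, 0.002, -0.989], [0.002, -1.0, -0.002]]
ft_force: [0.6, -1.2, -0.3]
grip_width: 0.0426
```

Run:
```python
from h import *
shot('wrist','w3')
go([.4463,.2562,.008],-98.25)
```

```text
t=3.42 pos [0.4449 0.2531 0.0567] jawang -98.48 q [-0.2301  0.4831 -0.4631  2.0495  0.3305  0.6838 -2.6258] w 0.0428 F [-0.4903 -0.5774 -1.1985] down [-0.0042  0.0001 -1.    ]
SHIFT mm [-1.1234 48.6745 -3.3092] turn -0.23 len 0.04879983011921841
```

View pics/w3.png

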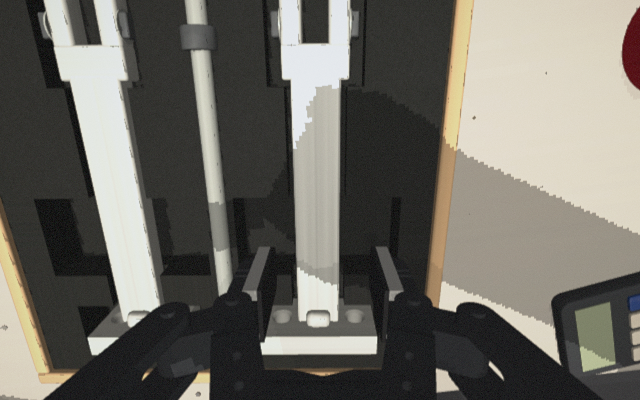

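q7 is near its limit, so I'll rise and flip the gripper by half a turn, which gives the same grasp.

Request:
jog_arm(
  series=[
    [0,-0.03,0,-10,50],
    [0,-0.06,0,-20,50],
    [0,-0.06,0,-30,50],
    [0,-0.06,0,-40,50],
    [0,-0.06,0,-50,50],
  ],
)

```text
clock: 4.05
eef_pos: [0.4459, 0.2521, 0.1176]
ee_rot: [[-0.746, -0.003, 0.666], [-0.666, -0.0, -0.746], [0.002, -1.0, -0.001]]
ft_force: [-0.2, -0.3, -0.6]
grip_width: 0.0428
```

Request:
jog_arm(
  series=[
    [0,0,0,-10,50],
    [0,0,0,-20,50],
    [0,0,0,-30,50],
    [0,0,0,-40,50],
    [0,0,0,-50,50],
  ],
)

```text
clock: 4.68
eef_pos: [0.4466, 0.2509, 0.1184]
ee_rot: [[0.035, -0.001, 0.999], [-0.999, -0.001, 0.035], [0.001, -1.0, -0.001]]
ft_force: [-0.5, -0.8, -0.1]
grip_width: 0.0425
```

Request:
jog_arm(
  series=[
    [0,0,0,-10,50],
    [0,0,0,-20,50],
    [0,0,0,-30,50],
    [0,0,0,-40,50],
    [0,0,0,-50,50],
  ],
)

```text
clock: 5.3
eef_pos: [0.4474, 0.2497, 0.119]
ee_rot: [[0.79, 0.0, 0.613], [-0.613, -0.003, 0.79], [0.002, -1.0, -0.002]]
ft_force: [-0.3, 0.8, 0.4]
grip_width: 0.0429
```

Run:
```python
from h import *
go([.4463,.2562,.1],81.75)
```

```text
t=5.30 pos [0.4474 0.2497 0.119 ] jawang 52.20 q [ 0.2596  0.6223 -1.1475  1.9845  0.6884  0.9957 -0.3157] w 0.0429 F [-0.2534  0.8042  0.3545] down [ 0.0002 -0.0026 -1.    ]
SHIFT mm [-4.8745 18.9778  4.4877] turn -29.55 len 0.020101158158942138
```

Request:
jog_arm(
  series=[
    [-0.002,0.005,0.002,-10,50],
    [-0.005,0.01,0.0045,-20,50],
    [-0.005,0.02,0.0045,-29.5,50],
    [-0.005,0.035,0.0045,-29.5,50],
    [-0.005,0.05,0.0045,-29.5,50],
  ],
)

```text
clock: 5.92
eef_pos: [0.4467, 0.2553, 0.0682]
ee_rot: [[0.989, 0.001, 0.148], [-0.148, -0.004, 0.989], [0.001, -1.0, -0.003]]
ft_force: [1.0, 1.0, 0.8]
grip_width: 0.0426
```

Run:
```python
from h import *
shot('wrist','w4')
go([.4463,.2562,.008],81.75)
```

```text
t=5.97 pos [0.4457 0.2545 0.0665] jawang 81.55 q [ 0.2449  0.7599 -1.1772  2.0166  0.8658  0.9929  0.0426] w 0.0430 F [-0.7553 -0.7206 -1.3919] down [-0.0019 -0.0053 -1.    ]
SHIFT mm [ 0.4195 58.4725  2.0662] turn -0.2 len 0.05851045933005901
```

View pics/w4.png

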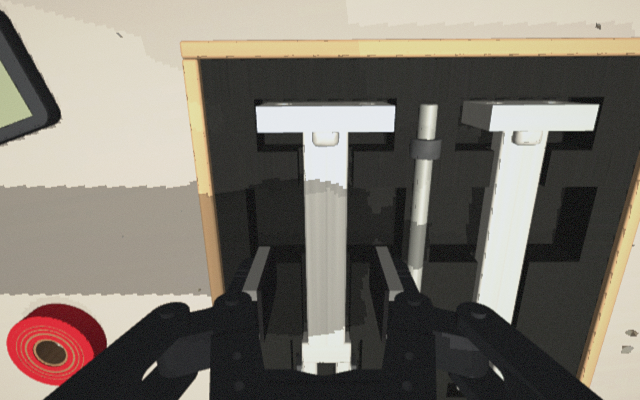

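The stem at (305–350) lies between the pads (265 and 380). Descending.

Request:
jog_arm(
  series=[
    [0,0.015,0.002,0,50],
    [0,0.03,0.002,0,50],
    [0,0.043,0.002,0,50],
    [0,0.053,0.002,0,50],
    [0,0.058,0.002,0,50],
  ],
)

```text
clock: 6.6
eef_pos: [0.4457, 0.2562, 0.0078]
ee_rot: [[0.989, -0.002, 0.147], [-0.147, -0.005, 0.989], [-0.002, -1.0, -0.006]]
ft_force: [-0.2, 0.3, 0.3]
grip_width: 0.0427
```

Run:
```python
from h import *
go([.4463,.2562,.008],81.75)
```

```text
t=6.60 pos [0.4457 0.2562 0.0078] jawang 81.55 q [ 0.1799  0.832  -1.0833  2.0437  0.9738  0.9142 -0.0371] w 0.0427 F [-0.2258  0.3462  0.3247] down [-0.0024 -0.0055 -1.    ]
SHIFT mm [ 0.582  -0.2167  0.1264] turn -0.2 len 0.000633811151648205
```

Request:
jog_arm(
  series=[
    [0,0,0,0,15],
    [0,0,0,0,15],
    [0,0,0,0,15],
    [0,0,0,0,15],
    [0,0,0,0,15],
  ],
  force=50,
)

```text
clock: 7.22
eef_pos: [0.4457, 0.2562, 0.0079]
ee_rot: [[0.989, -0.002, 0.147], [-0.147, -0.005, 0.989], [-0.002, -1.0, -0.006]]
ft_force: [-0.0, 0.3, -0.6]
grip_width: 0.0227
```

Request:
jog_arm(
  series=[
    [0,-0.01,0,0,15],
    [0,-0.025,0,0,15],
    [0,-0.045,0,0,15],
    [0,-0.07,0,0,15],
    [0,-0.09,0,0,15],
  ],
)

```text
clock: 7.85
eef_pos: [0.4462, 0.257, 0.1]
ee_rot: [[0.989, -0.001, 0.147], [-0.147, -0.005, 0.989], [-0.0, -1.0, -0.005]]
ft_force: [0.2, 1.2, -2.5]
grip_width: 0.0229
```

Run:
```python
from h import *
shot('wrist','w5');shot('scene','s5')
go([.46,-.058,.11],0)
```

```text
t=7.95 pos [0.4471 0.2578 0.1006] jawang 81.53 q [ 0.2738  0.7216 -1.2266  1.9897  0.8101  1.0392  0.0813] w 0.0229 F [ 0.4169 -0.2364 -2.8386] down [ 0.0018 -0.0029 -1.    ]
SHIFT mm [  59.3302   -8.4589 -310.5168] turn 81.53 len 0.31624728035180794
```

View pics/w5.png

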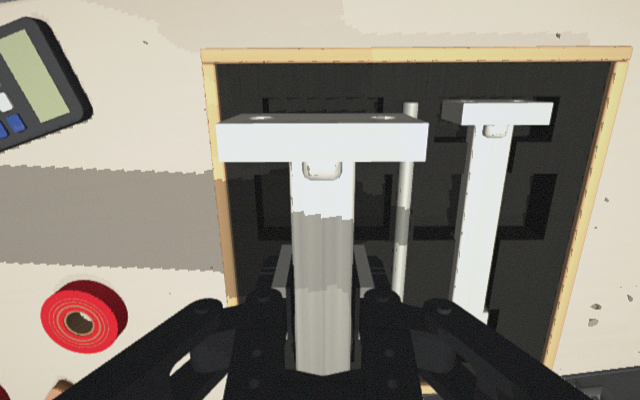

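View pics/s5.png

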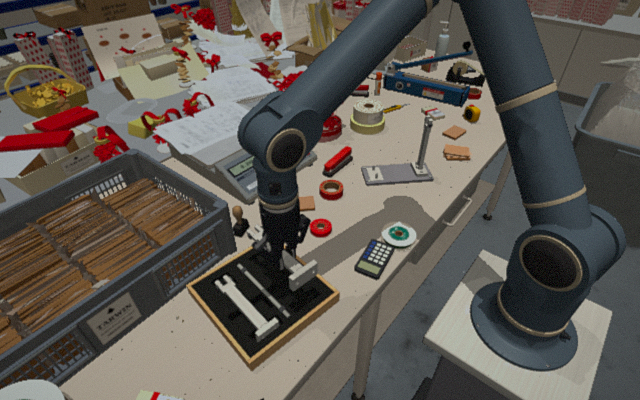

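The upright is held level, at about 2.5 N. Carrying it to the free bench.

Request:
jog_arm(
  series=[
    [0.005,-0.01,-0.02,6,15],
    [0.012,-0.01,-0.05,14,15],
    [0.02,-0.01,-0.09,22,15],
    [0.027,-0.01,-0.13,30,15],
    [0.035,-0.01,-0.17,38,15],
  ],
)

```text
clock: 8.57
eef_pos: [0.4561, 0.083, 0.1107]
ee_rot: [[0.686, 0.001, 0.728], [-0.728, -0.003, 0.686], [0.003, -1.0, -0.002]]
ft_force: [-0.1, -0.1, -3.0]
grip_width: 0.023
```

Run:
```python
from h import *
go([.46,-.058,.10],0)
```

```text
t=8.57 pos [0.4561 0.083  0.1107] jawang 43.28 q [ 0.6399  0.5633 -1.1722  2.0973  0.6691  0.9243 -0.1583] w 0.0230 F [-0.1152 -0.1074 -2.9796] down [ 0.0009 -0.0034 -1.    ]
SHIFT mm [105.3167  11.1894 -93.775 ] turn 43.28 len 0.14145871195343604
```

Request:
jog_arm(
  series=[
    [0.02,0,-0.02,8,15],
    [0.045,0,-0.04,17,15],
    [0.07,0.005,-0.06,26,15],
    [0.09,0.01,-0.08,35,15],
    [0.105,0.011,-0.094,43,15],
  ],
)

```text
clock: 9.2
eef_pos: [0.4586, -0.0594, 0.0994]
ee_rot: [[-0.001, -0.001, 1.0], [-1.0, -0.004, -0.001], [0.004, -1.0, -0.001]]
ft_force: [-0.4, 0.0, -2.6]
grip_width: 0.0229
```

Request:
jog_arm(
  series=[
    [0,0,0,0,15],
    [0,0,0,0,15],
    [0,0.01,0,0,15],
    [0,0.02,0,0,15],
    [0,0.03,0,0,15],
  ],
)

```text
clock: 9.82
eef_pos: [0.4584, -0.0591, 0.0685]
ee_rot: [[0.0, -0.002, 1.0], [-1.0, -0.003, 0.0], [0.003, -1.0, -0.002]]
ft_force: [0.1, 0.1, -2.5]
grip_width: 0.0229
```

Run:
```python
from h import *
shot('top','t6');shot('wrist','w6')
go([.46,-.058,.02],0)
im=cv2.imread('pics/t6.png')
cv2.imwrite('pics/z6.png',cv2.resize(im[130:300,230:490],None,fx=3,fy=3))
```

```text
t=9.93 pos [ 0.4576 -0.0593  0.0681] jawang -0.01 q [ 0.7778  0.5315 -0.9307  2.1369  0.6244  0.7747 -0.5579] w 0.0232 F [-1.0402 -0.2825 -2.2313] down [-0.0036 -0.0029 -1.    ]
SHIFT mm [-1.4085 48.0596  2.5413] turn -0.01 len 0.04814731996136253
```

View pics/z6.png

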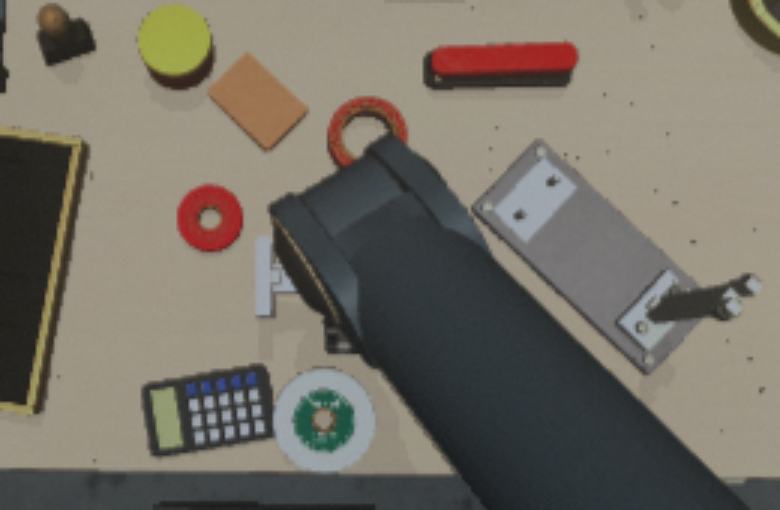

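View pics/w6.png

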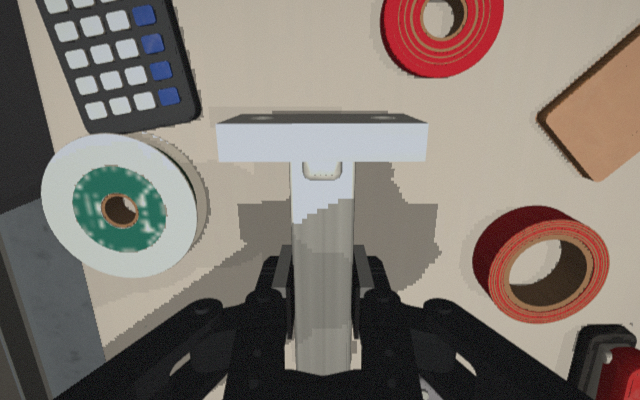

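Request:
jog_arm(
  series=[
    [0,0.015,0.002,0,15],
    [0,0.03,0.002,0,15],
    [0,0.043,0.002,0,15],
    [0,0.055,0.002,0,15],
    [0,0.064,0.002,0,15],
  ],
)

```text
clock: 10.55
eef_pos: [0.4592, -0.0594, 0.0032]
ee_rot: [[0.0, -0.004, 1.0], [-1.0, -0.003, -0.0], [0.003, -1.0, -0.004]]
ft_force: [0.5, 0.1, -2.1]
grip_width: 0.0231
```

Run:
```python
from h import *
go([.46,-.058,.003],0)
```

```text
t=10.55 pos [ 0.4592 -0.0594  0.0032] jawang -0.00 q [ 0.6735  0.6304 -0.8072  2.1692  0.7707  0.6619 -0.683 ] w 0.0231 F [ 0.4656  0.063  -2.1042] down [-0.0041 -0.0028 -1.    ]
SHIFT mm [-1.395   0.1901  0.7738] turn -0.0 len 0.00160652945154664
```

Request:
jog_arm(
  series=[
    [0,0.001,0,0,30],
    [0,0.001,0,0,32],
    [0,0.001,0,0,40],
    [0,0.001,0,0,50],
    [0,0,0,0,55],
  ],
)

```text
clock: 11.18
eef_pos: [0.4593, -0.0595, 0.0034]
ee_rot: [[-0.0, -0.004, 1.0], [-1.0, -0.003, -0.0], [0.003, -1.0, -0.004]]
ft_force: [-0.5, -0.2, 0.4]
grip_width: 0.0472
```

Request:
jog_arm(
  series=[
    [0,-0.01,0,0,60],
    [0,-0.03,0,0,60],
    [0,-0.06,0,0,60],
    [0,-0.09,0,0,60],
    [0,-0.12,0,0,60],
  ],
)

```text
clock: 11.8
eef_pos: [0.4597, -0.059, 0.125]
ee_rot: [[0.0, -0.004, 1.0], [-1.0, -0.003, 0.0], [0.003, -1.0, -0.004]]
ft_force: [0.1, 0.1, -0.4]
grip_width: 0.0513
```

Run:
```python
from h import *
shot('wrist','w7')
go([.46,-.162,.13],0)
```

```text
t=11.85 pos [ 0.4621 -0.0586  0.1281] jawang 0.03 q [ 0.8643  0.4483 -1.027   2.0827  0.5084  0.88   -0.4555] w 0.0516 F [1.2582 0.3311 2.1683] down [ 0.0025 -0.0043 -1.    ]
SHIFT mm [103.4489  -1.4551  -2.1721] turn 0.03 len 0.1034819675186364
```

View pics/w7.png

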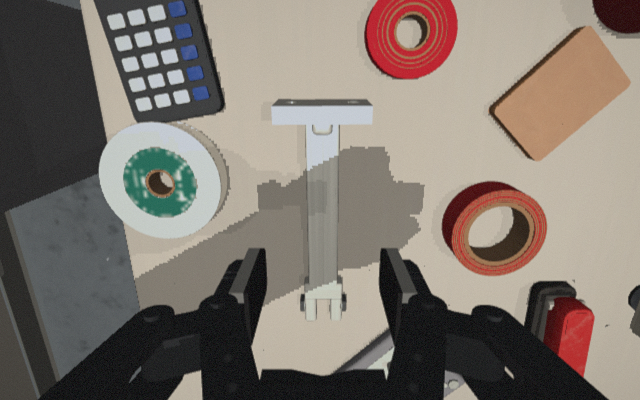

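The upright lies on free bench; its screw heads are at about (304,299) and (346,299).

Run:
```python
from h import *
im=cv2.imread('pics/w7.png')
cv2.imwrite('pics/z7.png',cv2.resize(im[270:340,270:380],None,fx=6,fy=6,interpolation=cv2.INTER_CUBIC))
P=ray('wrist',[(304,299),(346,299)],.008,'w7');print(P,P.mean(0))
tips=ray('wrist',[(311,320),(341,320)],.009,'w7');print('tips',tips)
e=ray('wrist',[(272,124),(373,124)],.036,'w7');print('foot x12 edge top',e)
im=cv2.imread('pics/w7.png').min(2)
for r in (140,160,200,230,260): 
    x=np.where(im[r,295:350]>130)[0]+295; P=ray('wrist',[(x[0]-.5,r),(x[-1]+.5,r)],.02,'w7');print(r,x[0],x[-1],P.mean(0))
```

```text
[[ 0.443  -0.1608  0.008 ]
 [ 0.4797 -0.1608  0.008 ]] [ 0.4613 -0.1608  0.008 ]
tips [[ 0.4489 -0.182   0.009 ]
 [ 0.4757 -0.1819  0.009 ]]
foot x12 edge top [[ 0.4259 -0.0065  0.036 ]
 [ 0.4923 -0.0064  0.036 ]]
140 295 349 [ 0.4587 -0.0196  0.02  ]
160 295 336 [ 0.454  -0.0342  0.02  ]
200 327 336 [ 0.4659 -0.0649  0.02  ]
230 309 334 [ 0.4584 -0.0896  0.02  ]
260 310 334 [ 0.4588 -0.1158  0.02  ]
```

View pics/z7.png

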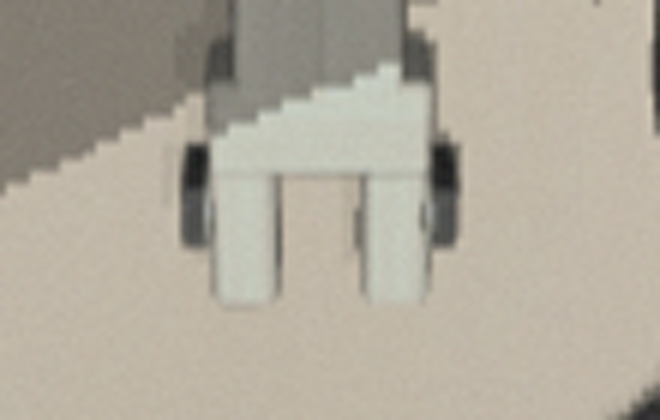

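Run:
```python
from h import *
a=cv2.imread('pics/w7.png');b=cv2.imread('pics/w4.png')
cv2.imwrite('pics/z8.png',np.vstack([cv2.resize(i[235:345,230:410],None,fx=4,fy=2.7,interpolation=cv2.INTER_CUBIC) for i in (a,b)]))
```

View pics/z8.png

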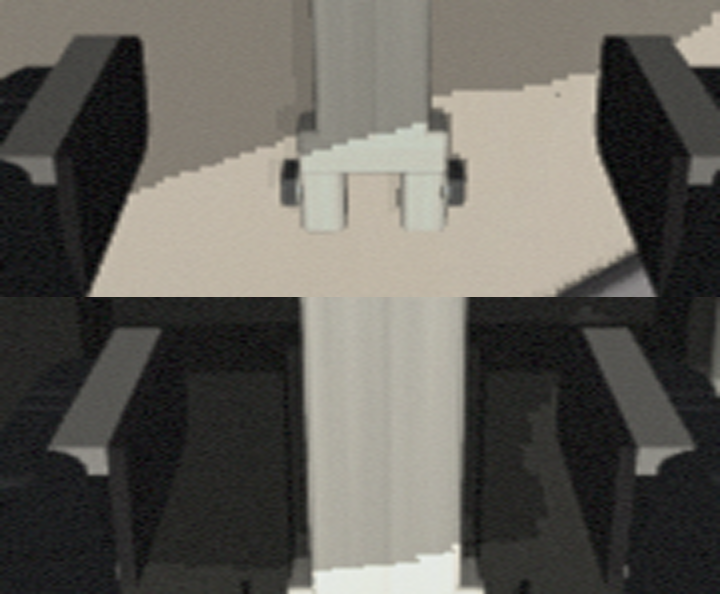

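Run:
```python
from h import *
c=arm.camera_info('wrist');K=c['K'];H=np.array(c['hand_eye'])
for n,w,px in (('w7',.0516,[(265,248.3),(380,248.3),(266.8,290),(243.7,292)]),('w4',.043,[(230+160/4,235+(328-297)/2.7),(230+582/4,235+(328-297)/2.7)])):
  for p in px:
    d=H[:3,:3]@np.linalg.inv(K)@[p[0],p[1],1]; o=H[:3,3]; s=np.sign(d[2])
    t=(s*w/2-o[2])/d[2]; print(n,p,'plane z',(o+t*d)*1e3, 'plane x=-11',(o+(-.011-o[0])/d[0]*d)*1e3)
```

```text
w7 (265, 248.3) plane z [ -9.1532  -3.422  -25.8   ] plane x=-11 [-11.      -7.047  -25.1373]
w7 (380, 248.3) plane z [-7.5985 -0.3691 25.8   ] plane x=-11 [-11.      -7.0458  24.5624]
w7 (266.8, 290) plane z [ 11.3154  -4.8298 -25.8   ] plane x=-11 [-11.     -38.4436 -19.5919]
w7 (243.7, 292) plane z [-14.9025 -45.4466 -25.8   ] plane x=-11 [-11.     -39.6359 -27.3245]
w4 (270.0, 246.48148148148147) plane z [-16.2101 -15.6755 -21.5   ] plane x=-11 [-11.      -5.318  -23.2246]
w4 (375.5, 246.48148148148147) plane z [-15.0389 -13.3456  21.5   ] plane x=-11 [-11.      -5.3162  22.8702]
```

Fingertip geometry: at a 43 mm opening the tips are 5.3 mm behind the TCP, so a TCP of about -2.5 mm puts them about 2.5 mm above the bench at the screw heads.

Request:
jog_arm(
  series=[
    [0.025,0,-0.002,0,60],
    [0.055,0.01,-0.0025,0,60],
    [0.085,0.03,-0.0025,0,60],
    [0.107,0.055,-0.0025,0,60],
    [0.107,0.075,-0.0025,0,60],
  ],
)

```text
clock: 12.48
eef_pos: [0.4595, -0.1681, 0.0529]
ee_rot: [[-0.004, 0.002, 1.0], [-1.0, -0.005, -0.003], [0.005, -1.0, 0.002]]
ft_force: [0.5, 0.6, 1.1]
grip_width: 0.0515
```

Request:
jog_arm(
  series=[
    [0,0,0,0,60],
    [0,0,0,0,60],
    [0,0,0,0,60],
    [0,0,0,0,60],
    [0,0,0,0,60],
  ],
)

```text
clock: 13.1
eef_pos: [0.4597, -0.1681, 0.0533]
ee_rot: [[-0.003, 0.003, 1.0], [-1.0, -0.005, -0.003], [0.005, -1.0, 0.003]]
ft_force: [-0.1, -0.6, 1.0]
grip_width: 0.0511
```

Run:
```python
from h import *
shot('wrist','w9')
go([.4595,-.166,-.0025],0)
print(proj('wrist',[[.4395,-.166,.008],[.4795,-.166,.008]],'w9'))
```

```text
t=13.15 pos [ 0.4596 -0.1681  0.0532] jawang -0.20 q [ 0.9549  0.5842 -0.889   2.0907  0.6686  0.7721 -0.3611] w 0.0513 F [-0.2612  0.3809  0.6366] down [ 0.0025 -0.0052 -1.    ]
SHIFT mm [-2.3909 55.6533 -0.2894] turn -0.2 len 0.0557054106079893
[[288.0882 220.6647]
 [356.6439 220.3909]]
```

View pics/w9.png

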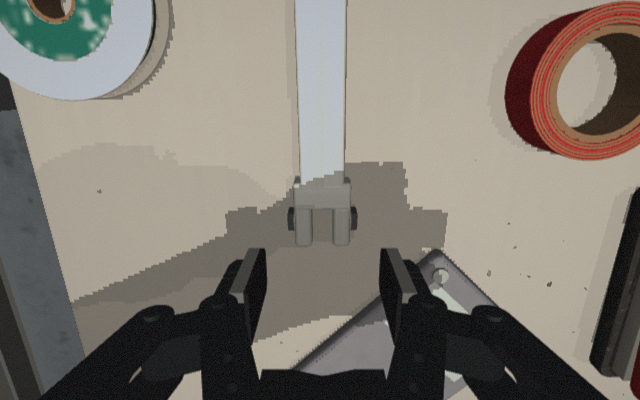

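Request:
jog_arm(
  series=[
    [-0.001,0.015,0,0,60],
    [-0.0025,0.03,0,0,60],
    [-0.0025,0.043,0,0,60],
    [-0.0025,0.05,0,0,60],
    [-0.0025,0.0555,0,0,60],
  ],
)

```text
clock: 13.78
eef_pos: [0.4598, -0.1657, -0.003]
ee_rot: [[-0.003, 0.002, 1.0], [-1.0, -0.005, -0.003], [0.005, -1.0, 0.002]]
ft_force: [-0.1, -0.3, -0.3]
grip_width: 0.0512
```

Run:
```python
from h import *
go([.4595,-.166,-.0025],0)
```

```text
t=13.78 pos [ 0.4598 -0.1657 -0.003 ] jawang -0.18 q [ 0.8718  0.664  -0.7906  2.1194  0.785   0.6754 -0.4643] w 0.0512 F [-0.0757 -0.2618 -0.3382] down [ 0.0022 -0.0049 -1.    ]
SHIFT mm [ 0.3047 -0.4559 -0.27  ] turn -0.18 len 0.0006111741170007897
```

No contact. Gripping at 50 N.

Request:
jog_arm(
  series=[
    [0,0,0,0,50],
    [0,0,0,0,40],
    [0,0,0,0,40],
    [0,0,0,0,40],
    [0,0,0,0,40],
  ],
  force=50,
)

```text
clock: 14.4
eef_pos: [0.4609, -0.166, -0.0012]
ee_rot: [[-0.003, 0.004, 1.0], [-1.0, -0.007, -0.003], [0.007, -1.0, 0.004]]
ft_force: [-2.3, 0.2, 15.6]
grip_width: 0.0385
```

Run:
```python
from h import *
go([.4595,-.166,-.0025],0)
```

```text
t=14.40 pos [ 0.4609 -0.166  -0.0012] jawang -0.15 q [ 0.872   0.6614 -0.7927  2.1178  0.7848  0.6781 -0.4644] w 0.0385 F [-2.3067  0.1602 15.6277] down [ 0.0037 -0.0074 -1.    ]
SHIFT mm [ 0.032   1.3289 -1.3738] turn -0.15 len 0.0019116778743604726
```

Tips touch the bench lightly (15 N), and the opening of 38.5 mm fits the 40 mm over the heads. Lifting.

Request:
jog_arm(
  series=[
    [0,-0.005,0,0,40],
    [0,-0.015,0,0,40],
    [0,-0.03,0,0,40],
    [0,-0.05,0,0,40],
    [0,-0.07,0,0,40],
  ],
)

```text
clock: 15.02
eef_pos: [0.4605, -0.1656, 0.07]
ee_rot: [[-0.003, 0.004, 1.0], [-1.0, -0.008, -0.003], [0.008, -1.0, 0.004]]
ft_force: [-0.1, 0.1, -2.6]
grip_width: 0.0384
```

Run:
```python
from h import *
shot('wrist','w10');shot('scene','s10')
go([.4595,-.166,.26],0)
im=cv2.imread('pics/s10.png');cv2.imwrite('pics/z10.png',cv2.resize(im[130:330,250:470],None,fx=3,fy=3))
```

```text
t=15.12 pos [ 0.4621 -0.1658  0.071 ] jawang -0.18 q [ 0.9709  0.5576 -0.9159  2.0802  0.6388  0.7976 -0.3417] w 0.0382 F [-0.4222  0.1507 -2.8026] down [ 0.0079 -0.0089 -0.9999]
SHIFT mm [   1.8836 -188.9903   -1.0991] turn -0.18 len 0.189002838355876
```

View pics/w10.png

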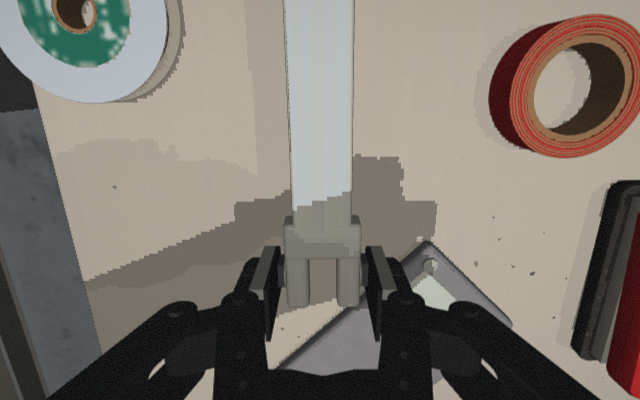

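View pics/z10.png

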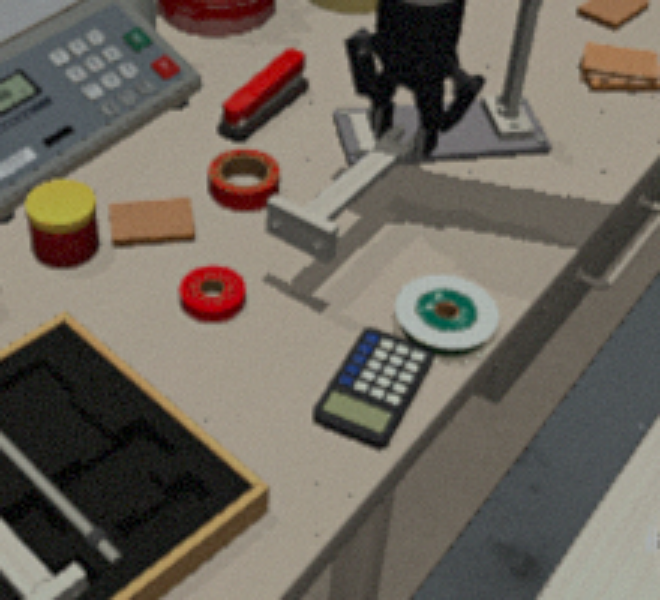

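Request:
jog_arm(
  series=[
    [0,-0.03,0,0,40],
    [0,-0.07,0,0,40],
    [0,-0.11,0,0,40],
    [0,-0.15,0,0,40],
    [0,-0.19,0,0,40],
  ],
)

```text
clock: 15.75
eef_pos: [0.4599, -0.1642, 0.2616]
ee_rot: [[-0.003, 0.007, 1.0], [-1.0, -0.009, -0.003], [0.009, -1.0, 0.007]]
ft_force: [-0.1, -0.7, -3.3]
grip_width: 0.0384
```

Request:
jog_arm(
  series=[
    [0,0,0,0,40],
    [0,0,0,0,40],
    [0,0,0,0,40],
    [0,0,0,0,40],
    [0,0,0,0,40],
  ],
  force=30,
)

```text
clock: 16.38
eef_pos: [0.4597, -0.164, 0.2611]
ee_rot: [[-0.003, 0.006, 1.0], [-1.0, -0.008, -0.003], [0.008, -1.0, 0.006]]
ft_force: [-0.7, 0.0, -2.8]
grip_width: 0.0382
```

Request:
jog_arm(
  series=[
    [0,0,0,0,40],
    [0,0,0,0,40],
    [0,0,0,0,40],
    [0,0,0,0,40],
    [0,0,0,0,40],
  ],
  force=20,
)

```text
clock: 17.0
eef_pos: [0.4597, -0.1641, 0.2611]
ee_rot: [[-0.003, 0.006, 1.0], [-1.0, -0.009, -0.003], [0.009, -1.0, 0.006]]
ft_force: [0.3, -0.9, -2.2]
grip_width: 0.0385
```

Run:
```python
from h import *
shot('scene','s11')
go([.4595,-.166,.26],0)
im=cv2.imread('pics/s11.png');cv2.imwrite('pics/z11.png',cv2.resize(im[50:250,270:490],None,fx=3,fy=3))
```

```text
t=17.05 pos [ 0.4597 -0.164   0.2611] jawang -0.15 q [ 1.2127  0.3121 -1.1503  1.8869  0.3229  1.1372 -0.0591] w 0.0381 F [ 0.3556 -0.7405 -2.7562] down [ 0.0061 -0.0085 -0.9999]
SHIFT mm [ 1.9564  1.1145 -0.2202] turn -0.15 len 0.002262305328334777
```

View pics/z11.png

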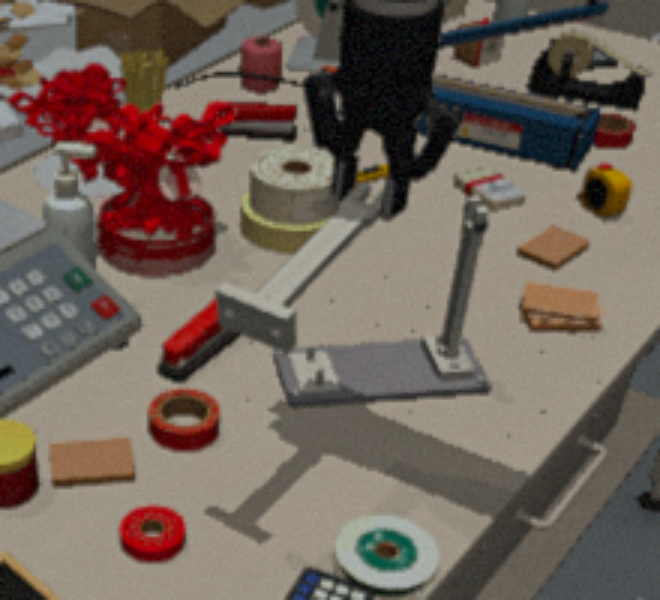

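Still level at 20 N. Easing further.

Request:
jog_arm(
  series=[
    [0,0,0,0,40],
    [0,0,0,0,40],
    [0,0,0,0,40],
    [0,0,0,0,40],
    [0,0,0,0,40],
  ],
  force=15,
)

```text
clock: 17.68
eef_pos: [0.4597, -0.164, 0.2611]
ee_rot: [[-0.003, 0.006, 1.0], [-1.0, -0.008, -0.002], [0.008, -1.0, 0.006]]
ft_force: [-0.3, 0.1, -2.7]
grip_width: 0.0381
```

Run:
```python
from h import *
shot('scene','s12')
go([.4595,-.166,.26],0)
im=cv2.imread('pics/s12.png');cv2.imwrite('pics/z12.png',cv2.resize(im[50:250,270:490],None,fx=3,fy=3))
```

```text
t=17.73 pos [ 0.4597 -0.164   0.2611] jawang -0.15 q [ 1.2127  0.3121 -1.1503  1.8869  0.3229  1.1372 -0.0591] w 0.0380 F [ 0.5282  0.1195 -1.8271] down [ 0.0061 -0.0085 -0.9999]
SHIFT mm [ 1.9436  1.1017 -0.2127] turn -0.15 len 0.0022442462987600177
```

View pics/z12.png

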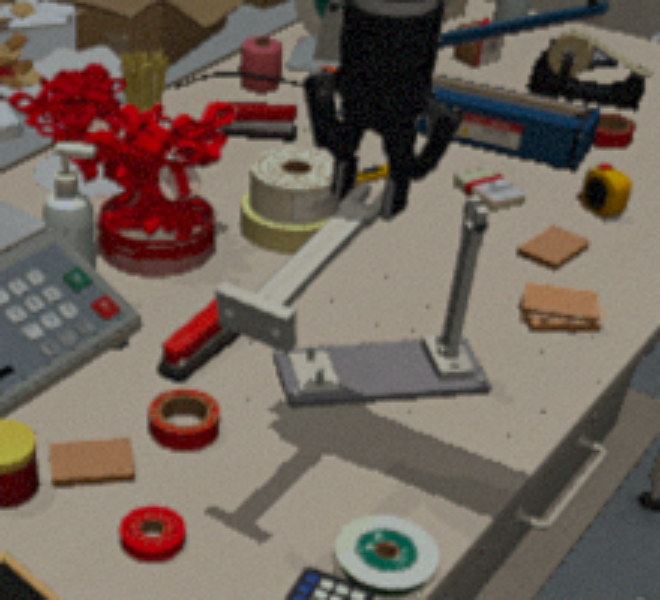

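Request:
jog_arm(
  series=[
    [0,0,0,0,40],
    [0,0,0,0,40],
    [0,0,0,0,40],
    [0,0,0,0,40],
    [0,0,0,0,40],
  ],
  force=10,
)

```text
clock: 18.35
eef_pos: [0.4597, -0.1641, 0.2611]
ee_rot: [[-0.003, 0.006, 1.0], [-1.0, -0.008, -0.003], [0.008, -1.0, 0.006]]
ft_force: [0.4, -0.4, -2.8]
grip_width: 0.0386
```

Request:
jog_arm(
  series=[
    [0,0,0,0,40],
    [0,0,0,0,40],
    [0,0,0,0,40],
    [0,0,0,0,40],
    [0,0,0,0,40],
  ],
  force=5,
)

```text
clock: 18.98
eef_pos: [0.4597, -0.1641, 0.2611]
ee_rot: [[-0.003, 0.006, 1.0], [-1.0, -0.008, -0.003], [0.008, -1.0, 0.006]]
ft_force: [-0.1, 0.7, -2.4]
grip_width: 0.0385
```

Run:
```python
from h import *
shot('scene','s13')
go([.4595,-.166,.26],0)
im=cv2.imread('pics/s13.png');cv2.imwrite('pics/z13.png',cv2.resize(im[50:250,270:490],None,fx=3,fy=3))
```

```text
t=19.02 pos [ 0.4597 -0.164   0.2611] jawang -0.15 q [ 1.2127  0.3122 -1.1503  1.8869  0.3229  1.1372 -0.0591] w 0.0385 F [ 0.6285  0.0201 -2.9242] down [ 0.0061 -0.0085 -0.9999]
SHIFT mm [ 1.9465  1.1062 -0.2344] turn -0.15 len 0.0022510891227876294
```

View pics/z13.png

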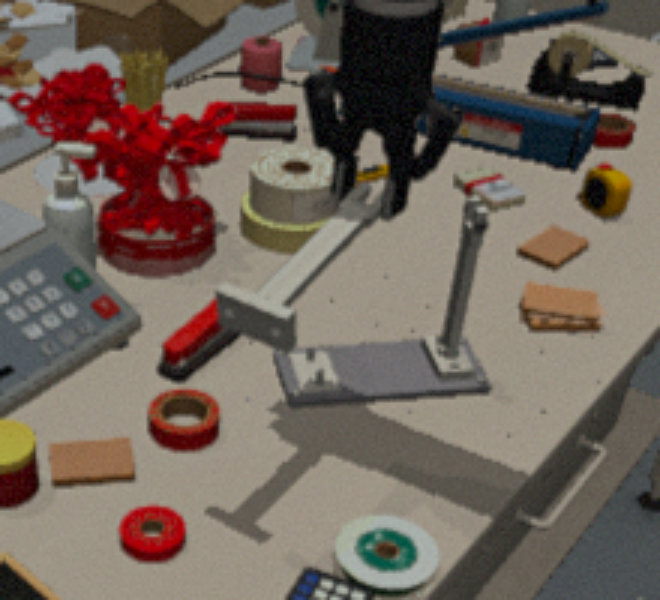

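The force clamps at 20 N, so I'll ease through the opening setpoint in small steps, watching the moment and width.

Request:
jog_arm(
  series=[
    [0,0,0,0,41],
    [0,0,0,0,42],
    [0,0,0,0,42.5],
    [0,0,0,0,43],
    [0,0,0,0,43],
  ],
  force=20,
)

```text
clock: 19.65
eef_pos: [0.4597, -0.164, 0.2611]
ee_rot: [[-0.003, 0.006, 1.0], [-1.0, -0.008, -0.003], [0.008, -1.0, 0.006]]
ft_force: [-0.1, 0.4, -3.4]
grip_width: 0.0382
```

Run:
```python
from h import *
o=arm.get_obs();print(o['clock'],o['grip_width'],o['ft_force'],o['moment'],o['joint_torque'])
```

```text
19.65 0.038178942892163586 [-0.0867  0.3787 -3.3815] [-0.2191  0.022   0.0464] [ -0.     -27.2747  -7.1812 -23.7191  -0.196   -0.0313  -0.0015]
```

Request:
jog_arm(
  series=[
    [0,0,0,0,43.3],
    [0,0,0,0,43.6],
    [0,0,0,0,44],
    [0,0,0,0,44],
    [0,0,0,0,44],
  ],
)

```text
clock: 20.27
eef_pos: [0.4597, -0.1641, 0.2611]
ee_rot: [[-0.003, 0.006, 1.0], [-1.0, -0.009, -0.003], [0.008, -1.0, 0.006]]
ft_force: [0.5, 0.1, -2.6]
grip_width: 0.0383
```

Run:
```python
from h import *
o=arm.get_obs();print(o['clock'],o['grip_width'],o['ft_force'],o['moment'])
```

```text
20.275 0.03829264184168493 [ 0.4728  0.0713 -2.5548] [-0.2592  0.0119  0.0308]
```

Request:
jog_arm(
  series=[
    [0,0,0,0,44.1],
    [0,0,0,0,44.2],
    [0,0,0,0,44.3],
    [0,0,0,0,44.4],
    [0,0,0,0,44.4],
  ],
)

```text
clock: 20.9
eef_pos: [0.4597, -0.164, 0.2611]
ee_rot: [[-0.003, 0.006, 1.0], [-1.0, -0.008, -0.003], [0.008, -1.0, 0.006]]
ft_force: [0.3, 1.0, -2.2]
grip_width: 0.0386
```

Run:
```python
from h import *
o=arm.get_obs();print(o['clock'],o['grip_width'],o['ft_force'],o['moment'])
```

```text
20.9 0.038636292264322664 [ 0.3417  0.9702 -2.2482] [-0.3014 -0.0006 -0.0367]
```

Request:
jog_arm(
  series=[
    [0,0,0,0,44.5],
    [0,0,0,0,44.6],
    [0,0,0,0,44.7],
    [0,0,0,0,44.8],
    [0,0,0,0,44.8],
  ],
)

```text
clock: 21.52
eef_pos: [0.4597, -0.1641, 0.2611]
ee_rot: [[-0.003, 0.006, 1.0], [-1.0, -0.009, -0.003], [0.009, -1.0, 0.006]]
ft_force: [-0.7, -0.5, -2.5]
grip_width: 0.0382
```

Run:
```python
from h import *
o=arm.get_obs();print(o['clock'],o['grip_width'],o['ft_force'],o['moment'])
```

```text
21.525 0.03820204910309073 [-0.7423 -0.4763 -2.496 ] [-0.2007  0.0159  0.0193]
```

Request:
jog_arm(
  series=[
    [0,0,0,0,44.9],
    [0,0,0,0,45.0],
    [0,0,0,0,45.1],
    [0,0,0,0,45.2],
    [0,0,0,0,45.2],
  ],
)

```text
clock: 22.15
eef_pos: [0.4597, -0.164, 0.2611]
ee_rot: [[-0.003, 0.006, 1.0], [-1.0, -0.008, -0.003], [0.008, -1.0, 0.006]]
ft_force: [-0.5, -0.1, -2.3]
grip_width: 0.0387
```

Run:
```python
from h import *
o=arm.get_obs();print(o['clock'],o['grip_width'],o['ft_force'],o['moment'])
```

```text
22.15 0.03871493318189051 [-0.4735 -0.1175 -2.3182] [-0.2429  0.107   0.1172]
```

Request:
jog_arm(
  series=[
    [0,0,0,0,45.3],
    [0,0,0,0,45.4],
    [0,0,0,0,45.5],
    [0,0,0,0,45.5],
    [0,0,0,0,45.5],
  ],
)

```text
clock: 22.78
eef_pos: [0.4597, -0.1641, 0.2611]
ee_rot: [[-0.003, 0.006, 1.0], [-1.0, -0.008, -0.003], [0.008, -1.0, 0.006]]
ft_force: [0.5, 0.3, -2.3]
grip_width: 0.0388
```

Run:
```python
from h import *
o=arm.get_obs();print(o['clock'],o['grip_width'],o['ft_force'],o['moment'])
```

```text
22.775 0.038752290541906625 [ 0.5459  0.2668 -2.2885] [-0.0705  0.007  -0.0187]
```

Moment has dropped to -0.07, so it's swinging down. Looking.

Run:
```python
from h import *
shot('scene','s14')
o=arm.get_obs();print(o['clock'],o['grip_width'],o['ft_force'],o['moment'])
im=cv2.imread('pics/s14.png');cv2.imwrite('pics/z14.png',cv2.resize(im[50:250,270:490],None,fx=3,fy=3))
```

```text
22.825 0.0388272379742384 [ 0.6546 -0.1961 -1.9842] [-0.0223  0.039  -0.0032]
```

View pics/z14.png

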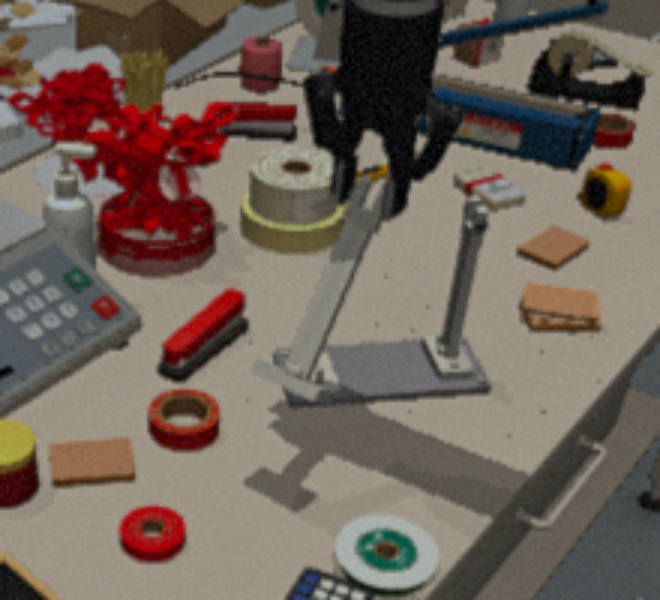

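The upright has swung most of the way down. I'll hold and then look again.

Request:
jog_arm(
  series=[
    [0,0,0,0,45.5],
    [0,0,0,0,45.5],
    [0,0,0,0,45.5],
    [0,0,0,0,45.5],
    [0,0,0,0,45.5],
  ],
)

```text
clock: 23.45
eef_pos: [0.4597, -0.1639, 0.2611]
ee_rot: [[-0.003, 0.006, 1.0], [-1.0, -0.008, -0.003], [0.008, -1.0, 0.006]]
ft_force: [-0.0, 0.9, -3.2]
grip_width: 0.0389
```

Run:
```python
from h import *
shot('scene','s15')
o=arm.get_obs();print(o['clock'],o['grip_width'],o['ft_force'],o['moment'])
im=cv2.imread('pics/s15.png');cv2.imwrite('pics/z15.png',cv2.resize(im[50:250,270:490],None,fx=3,fy=3))
```

```text
23.5 0.039430847308207624 [ 0.1804  0.231  -2.6756] [-0.1642  0.0055 -0.0251]
```

View pics/z15.png

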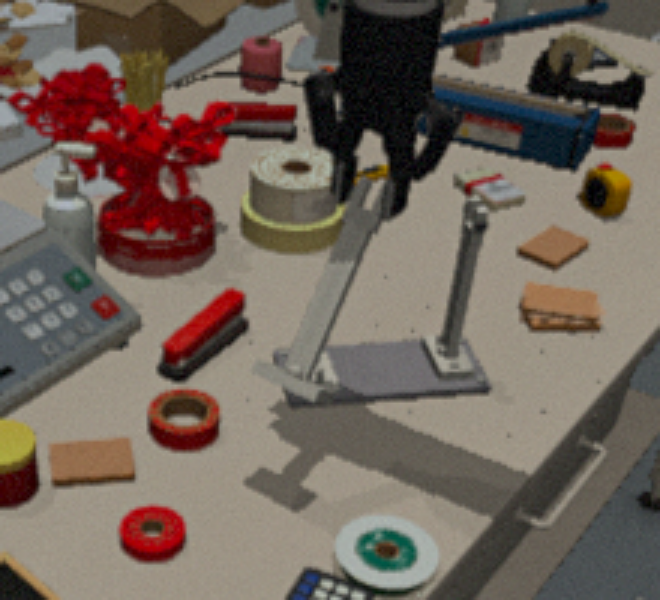

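Request:
jog_arm(
  series=[
    [0,0,0,0,45.55],
    [0,0,0,0,45.6],
    [0,0,0,0,45.6],
    [0,0,0,0,45.6],
    [0,0,0,0,45.6],
  ],
)

```text
clock: 24.12
eef_pos: [0.4597, -0.164, 0.2611]
ee_rot: [[-0.003, 0.006, 1.0], [-1.0, -0.008, -0.003], [0.008, -1.0, 0.006]]
ft_force: [0.3, 0.2, -2.8]
grip_width: 0.0392
```

```bash
cat >> h.py <<'E'
def look(f):
    o=arm.get_obs();im=shot('scene',f);o2=arm.get_obs()
    print(o['clock'],o['grip_width'],o['ft_force'],o['moment'],o2['grip_width'],o2['moment'])
    cv2.imwrite('pics/z_'+f+'.png',cv2.resize(im[90:210,330:450],None,fx=4,fy=4))
E
python3 -c "
from h import *
look('s16')"
```

```text
24.125 0.03921498239509822 [ 0.2684  0.222  -2.7715] [-0.1035  0.0151  0.001 ] 0.03865207474892396 [-0.1366 -0.0231  0.0214]
```

View pics/z_s16.png

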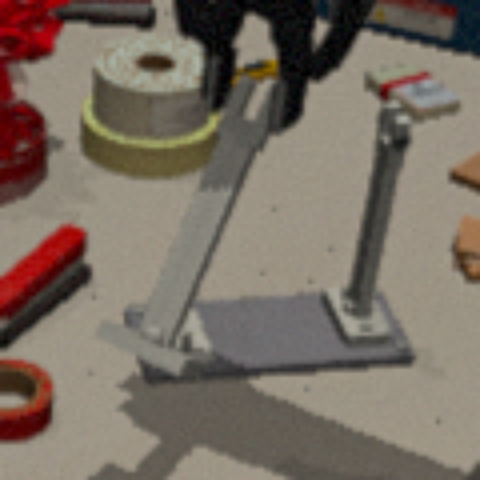

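Request:
jog_arm(
  series=[
    [0,0,0,0,45.65],
    [0,0,0,0,45.7],
    [0,0,0,0,45.75],
    [0,0,0,0,45.8],
    [0,0,0,0,45.8],
  ],
)

```text
clock: 24.8
eef_pos: [0.4597, -0.164, 0.2611]
ee_rot: [[-0.003, 0.006, 1.0], [-1.0, -0.008, -0.003], [0.008, -1.0, 0.006]]
ft_force: [0.1, 0.1, -2.0]
grip_width: 0.0389
```

```bash
python3 -c "
from h import *
look('s17')"
```

```text
24.8 0.03890268719948993 [ 0.054   0.0929 -1.9849] [-0.1726 -0.0089 -0.0484] 0.038950160545151914 [-0.0817 -0.0047 -0.0384]
```

View pics/z_s17.png

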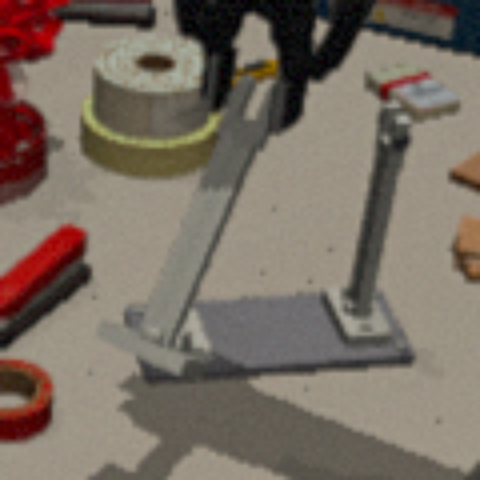

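Request:
jog_arm(
  series=[
    [0,0,0,0,45.9],
    [0,0,0,0,45.9],
    [0,0,0,0,45.9],
    [0,0,0,0,45.9],
    [0,0,0,0,45.9],
  ],
)

```text
clock: 25.48
eef_pos: [0.4597, -0.1639, 0.2611]
ee_rot: [[-0.003, 0.006, 1.0], [-1.0, -0.008, -0.003], [0.008, -1.0, 0.006]]
ft_force: [0.0, -0.1, -2.3]
grip_width: 0.0394
```

```bash
python3 -c "
from h import *
look('s18')"
```

```text
25.475 0.03939717434823675 [ 0.0056 -0.0755 -2.2983] [-0.1131 -0.0208 -0.0335] 0.039092945357168916 [-0.1628  0.0262  0.0587]
```

View pics/z_s18.png

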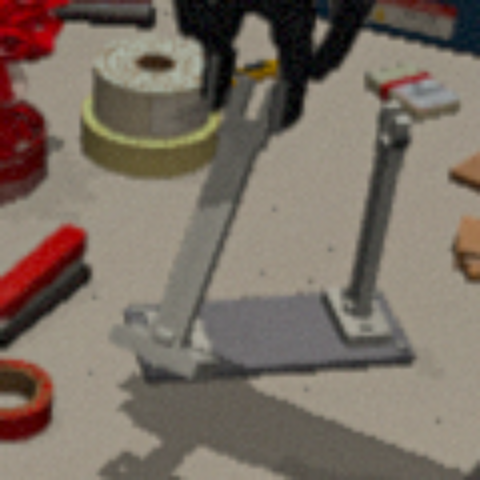

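Request:
jog_arm(
  series=[
    [0,0,0,0,46.1],
    [0,0,0,0,46.1],
    [0,0,0,0,46.3],
    [0,0,0,0,46.3],
    [0,0,0,0,46.3],
  ],
)

```text
clock: 26.15
eef_pos: [0.4597, -0.164, 0.2611]
ee_rot: [[-0.003, 0.006, 1.0], [-1.0, -0.008, -0.003], [0.008, -1.0, 0.006]]
ft_force: [0.1, 0.1, -2.7]
grip_width: 0.0394
```

```bash
python3 -c "
from h import *
look('s19')"
```

```text
26.15 0.03941929130019869 [ 0.1042  0.0528 -2.7472] [-0.0406  0.0175  0.0357] 0.03949097978634404 [ 0.0098  0.0045 -0.0441]
```

View pics/z_s19.png

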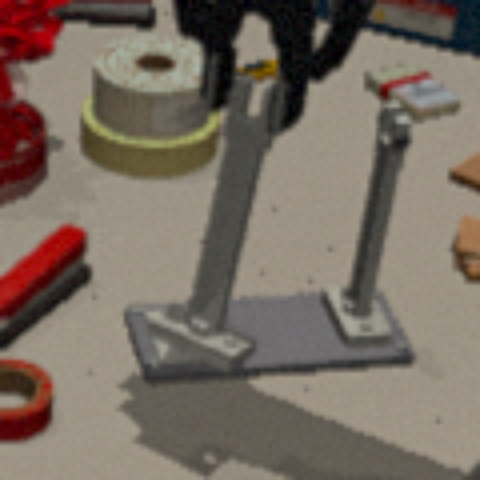

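```bash
cat >> h.py <<'E'
def rayx(n,uv,x):
    K,T=cam(n); d=T[:3,:3]@np.linalg.inv(K)@[uv[0],uv[1],1]; o=T[:3,3]; return o+d*(x-o[0])/d[0]
E
python3 - <<'E'
from h import *
im=cv2.imread('pics/s19.png')
cv2.imwrite('pics/z20.png',cv2.resize(im[105:190,360:410],None,fx=7,fy=7,interpolation=cv2.INTER_CUBIC))
for a in (0,5,10,20,30):
    r=np.radians(a); P=np.array([[.46,-.164,.268]]);d=np.array([0,np.sin(r),-np.cos(r)])
    print(a,(proj('scene',np.vstack([P,P+.16*d,P+.172*d+[-.033,0,0],P+.172*d+[.033,0,0]]))-[360,105])*7)
E
```

```text
0 [[220.0891  82.8295]
 [172.5744 446.0315]
 [240.354  501.3652]
 [100.4497 440.307 ]]
5 [[220.0891  82.8295]
 [153.9242 460.7725]
 [220.7383 517.8202]
 [ 80.2133 455.7699]]
10 [[220.0891  82.8295]
 [135.4191 473.128 ]
 [201.3131 531.7638]
 [ 60.0466 468.7307]]
20 [[220.0891  82.8295]
 [ 99.286  490.1503]
 [163.4919 551.519 ]
 [ 20.3873 486.5774]]
30 [[220.0891  82.8295]
 [ 65.1162 496.0754]
 [127.8711 559.461 ]
 [-17.5286 492.7448]]
```

View pics/z20.png

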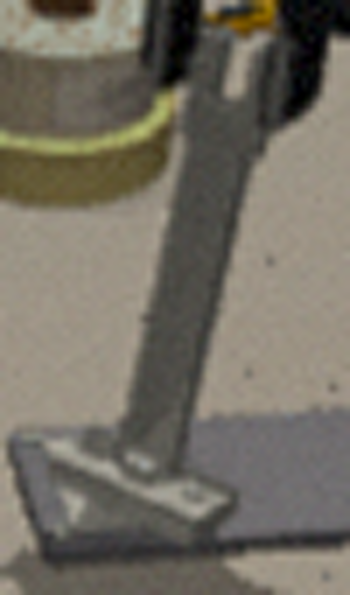

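It's about 6–8° from plumb. Holding once more.

Request:
jog_arm(
  series=[
    [0,0,0,0,46.3],
    [0,0,0,0,46.3],
    [0,0,0,0,46.3],
    [0,0,0,0,46.3],
    [0,0,0,0,46.3],
  ],
)

```text
clock: 26.82
eef_pos: [0.4597, -0.1639, 0.2611]
ee_rot: [[-0.003, 0.006, 1.0], [-1.0, -0.008, -0.003], [0.008, -1.0, 0.006]]
ft_force: [-0.6, 0.2, -2.2]
grip_width: 0.0395
```

Run:
```python
from h import *
look('s20')
im=cv2.imread('pics/s20.png')
cv2.imwrite('pics/z21.png',cv2.resize(im[105:190,360:410],None,fx=7,fy=7,interpolation=cv2.INTER_CUBIC))
```

```text
26.825 0.03945796927097294 [-0.6497  0.1967 -2.2014] [ 0.003  -0.0141 -0.028 ] 0.03975355561177104 [-0.0244 -0.0358 -0.0462]
```

View pics/z21.png

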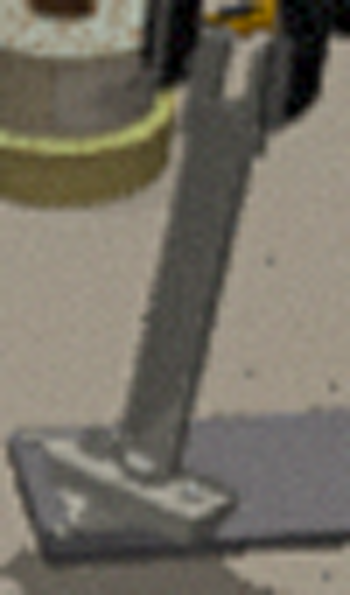

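Request:
jog_arm(
  series=[
    [0,0,0,0,46.35],
    [0,0,0,0,46.4],
    [0,0,0,0,46.4],
    [0,0,0,0,46.4],
    [0,0,0,0,46.4],
  ],
)

```text
clock: 27.5
eef_pos: [0.4597, -0.1639, 0.2611]
ee_rot: [[-0.003, 0.006, 1.0], [-1.0, -0.008, -0.003], [0.008, -1.0, 0.006]]
ft_force: [-0.3, 1.2, -2.1]
grip_width: 0.0398
```

Run:
```python
from h import *
look('s21')
a=cv2.imread('pics/s20.png');b=cv2.imread('pics/s21.png')
cv2.imwrite('pics/z22.png',np.hstack([cv2.resize(i[105:190,360:410],None,fx=7,fy=7,interpolation=cv2.INTER_CUBIC) for i in(a,b)]))
```

```text
27.5 0.0398281623984063 [-0.2985  1.2089 -2.0601] [-0.0287 -0.0005  0.0416] 0.03952924857283875 [-0.0315 -0.0202 -0.0047]
```

View pics/z22.png

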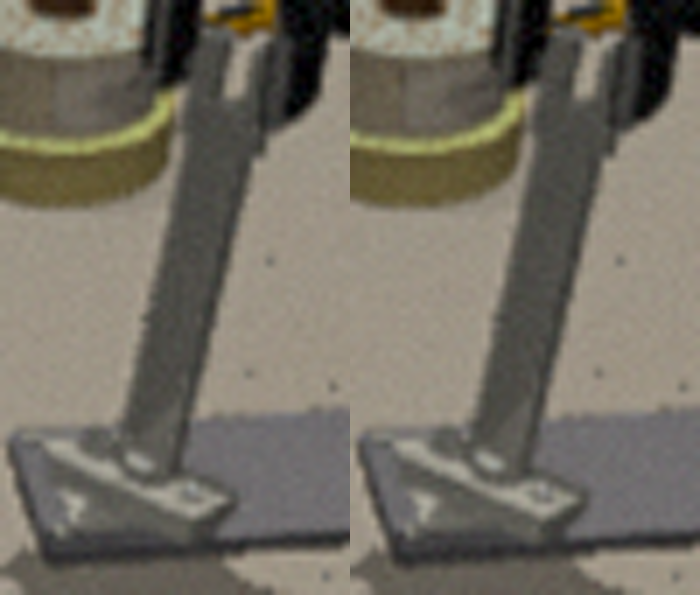

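Run:
```python
from h import *
shot('wrist','w21')
for a in (0,3,6,9):
    r=np.radians(a); P=np.array([.46,-.164,.269]);d=np.array([0,np.sin(r),-np.cos(r)]);n=np.array([0,np.cos(r),np.sin(r)])
    print(a,proj('wrist',np.vstack([P+.16*d+s*np.array([.033,0,0])+n*.018 for s in(-1,1)]+[P+.172*d+s*np.array([.033,0,0])+n*.018 for s in(-1,1)]),'w21').round(1).tolist())
```

```text
0 [[283.5, 155.1], [360.2, 154.8], [284.9, 152.3], [358.7, 152.0]]
3 [[283.0, 145.7], [360.6, 145.5], [284.4, 142.5], [359.1, 142.2]]
6 [[282.4, 136.3], [361.2, 136.0], [283.8, 132.6], [359.7, 132.4]]
9 [[281.8, 126.7], [361.8, 126.5], [283.2, 122.7], [360.3, 122.4]]
```

View pics/w21.png

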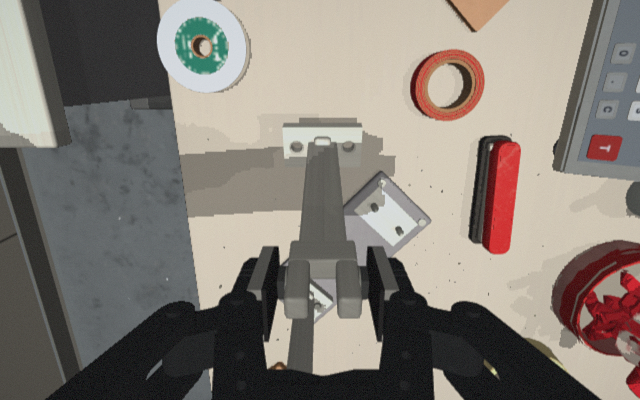

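The wrist view is a good gauge: the foot's far edge at row ~127 means about 9° of tilt. I'll ease a little more.

Request:
jog_arm(
  series=[
    [0,0,0,0,46.45],
    [0,0,0,0,46.5],
    [0,0,0,0,46.5],
    [0,0,0,0,46.5],
    [0,0,0,0,46.5],
  ],
)

```text
clock: 28.22
eef_pos: [0.4597, -0.164, 0.2611]
ee_rot: [[-0.003, 0.006, 1.0], [-1.0, -0.008, -0.003], [0.008, -1.0, 0.006]]
ft_force: [-0.3, -0.8, -2.4]
grip_width: 0.0399
```

Run:
```python
from h import *
shot('wrist','w22');o=arm.get_obs();print(o['clock'],o['grip_width'],o['moment'],o['ft_force'])
a=cv2.imread('pics/w21.png');b=cv2.imread('pics/w22.png')
for i in(a,b): print(i[110:165,300].min(1).tolist())
cv2.imwrite('pics/z23.png',np.hstack([cv2.resize(i[110:340,240:400],None,fx=2.4,fy=2.4,interpolation=cv2.INTER_CUBIC) for i in(a,b)]))
```

```text
28.275 0.039593157766283825 [-0.0443  0.0308  0.0238] [ 0.509  -0.9852 -1.7534]
[185, 184, 185, 182, 176, 174, 173, 154, 113, 112, 113, 112, 112, 107, 108, 105, 118, 170, 207, 208, 209, 207, 209, 211, 213, 210, 213, 214, 214, 212, 210, 196, 163, 127, 117, 115, 112, 107, 98, 94, 114, 155, 177, 181, 186, 190, 173, 129, 128, 126, 125, 127, 125, 128, 126]
[184, 181, 185, 185, 184, 184, 174, 153, 117, 112, 114, 111, 117, 113, 107, 106, 108, 109, 145, 195, 207, 209, 210, 210, 211, 213, 210, 210, 215, 215, 213, 216, 206, 176, 132, 120, 115, 118, 118, 99, 96, 99, 130, 176, 182, 189, 170, 128, 126, 125, 126, 128, 126, 125, 130]
```

View pics/z23.png

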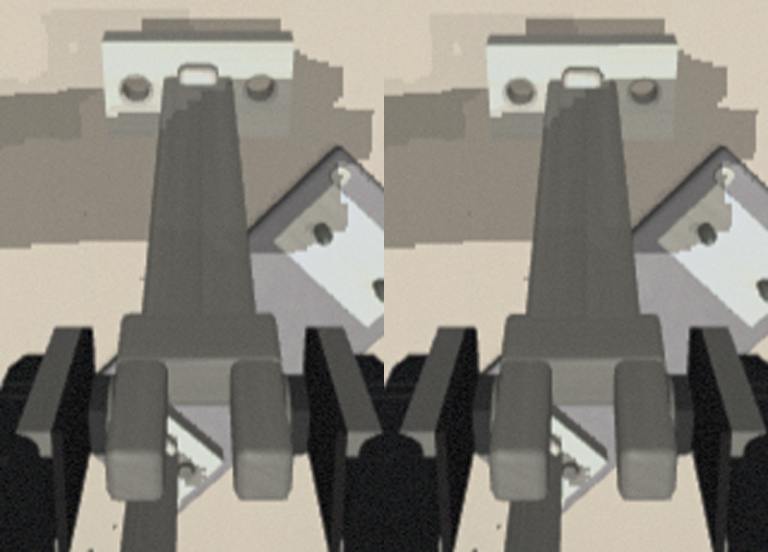

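Request:
jog_arm(
  series=[
    [0,0,0,0,46.55],
    [0,0,0,0,46.6],
    [0,0,0,0,46.65],
    [0,0,0,0,46.65],
    [0,0,0,0,46.65],
  ],
)

```text
clock: 28.9
eef_pos: [0.4597, -0.1639, 0.2611]
ee_rot: [[-0.003, 0.006, 1.0], [-1.0, -0.008, -0.003], [0.008, -1.0, 0.006]]
ft_force: [0.3, 0.4, -2.4]
grip_width: 0.0398
```

```bash
cat >> h.py <<'E'
def edge(f):
    shot('wrist',f);o=arm.get_obs();i=cv2.imread('pics/'+f+'.png')
    print(o['clock'],o['grip_width'],o['moment'],o['ft_force'],i[110:175,300].min(1).tolist())
E
python3 -c "
from h import *
edge('w23')"
```

```text
28.95 0.039591966961303786 [0.0286 0.0353 0.0024] [-0.1334  0.4975 -2.2739] [185, 183, 185, 184, 186, 183, 184, 184, 183, 184, 184, 186, 187, 189, 186, 185, 184, 185, 182, 185, 187, 183, 183, 188, 185, 185, 178, 158, 117, 113, 113, 114, 112, 115, 119, 116, 115, 115, 115, 105, 94, 88, 110, 169, 217, 217, 200, 153, 147, 153, 148, 149, 156, 150, 151, 150, 142, 113, 114, 125, 127, 127, 128, 117, 94]
```

The edge is now at row ~153.5, so it hangs within about 1° of plumb. Gripping firmly.

Request:
jog_arm(
  series=[
    [0,0,0,0,45],
    [0,0,0,0,43],
    [0,0,0,0,40],
    [0,0,0,0,40],
    [0,0,0,0,40],
  ],
  force=50,
)

```text
clock: 29.58
eef_pos: [0.4597, -0.1639, 0.2611]
ee_rot: [[-0.003, 0.006, 1.0], [-1.0, -0.008, -0.003], [0.008, -1.0, 0.006]]
ft_force: [0.1, -0.8, -2.5]
grip_width: 0.0377
```

```bash
python3 -c "
from h import *
edge('w24')
look('s24')
for a in (-3,0,3):
    r=np.radians(a); P=np.array([.46,-.164,.269]);d=np.array([0,np.sin(r),-np.cos(r)]);n=np.array([0,np.cos(r),np.sin(r)])
    print(a,proj('wrist',np.vstack([P+.16*d+s*np.array([.033,0,0])+n*.018 for s in(-1,1)]+[P+.172*d+s*np.array([.033,0,0])+n*.018 for s in(-1,1)]),'w24').round(1).tolist())
"
```

```text
29.625 0.038137296585557166 [-0.0272  0.0128 -0.0249] [ 0.1183 -0.4018 -3.0018] [183, 184, 184, 184, 185, 185, 184, 184, 185, 182, 185, 182, 184, 187, 184, 182, 184, 184, 184, 183, 184, 184, 183, 185, 185, 185, 181, 158, 119, 113, 113, 114, 117, 115, 116, 114, 117, 116, 114, 113, 104, 84, 91, 142, 200, 217, 199, 153, 144, 149, 150, 150, 150, 151, 153, 151, 150, 138, 109, 121, 127, 126, 125, 126, 110]
29.625 0.038137296585557166 [ 0.1183 -0.4018 -3.0018] [-0.0272  0.0128 -0.0249] 0.038060326503846394 [-0.0012  0.0089  0.0361]
-3 [[284.0, 164.5], [359.7, 164.2], [285.3, 162.0], [358.3, 161.7]]
0 [[283.5, 155.1], [360.1, 154.8], [284.9, 152.3], [358.7, 152.0]]
3 [[283.0, 145.8], [360.6, 145.5], [284.3, 142.5], [359.1, 142.3]]
```

View pics/w24.png

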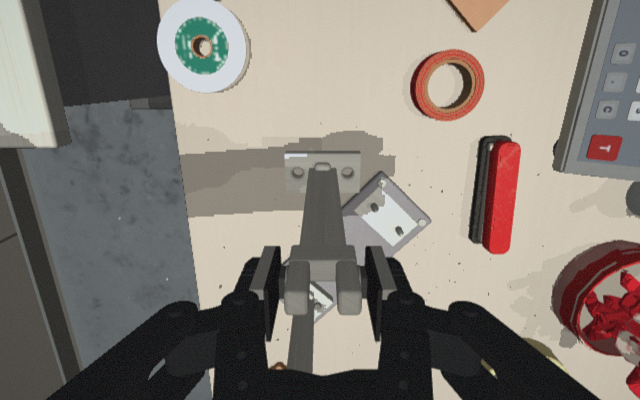

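View pics/z_s24.png

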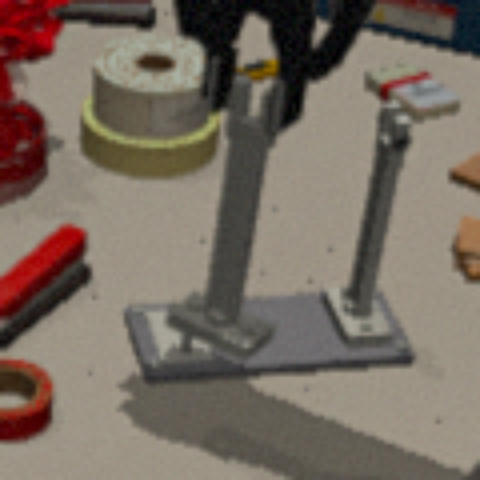

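Plumb, gripped at 50 N. The same wrist view shows the foot holes at (297,172) and (348,172) and the pins near (374,207) and (399,230), so I can measure one against the other.

Run:
```python
from h import *
i=cv2.imread('pics/w24.png')
cv2.imwrite('pics/z24.png',np.vstack([cv2.resize(i[140:200,275:375],None,fx=7,fy=5,interpolation=cv2.INTER_CUBIC),cv2.resize(i[195:240,345:445],None,fx=7,fy=6,interpolation=cv2.INTER_CUBIC)]))
```

```text
(no output)
```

View pics/z24.png

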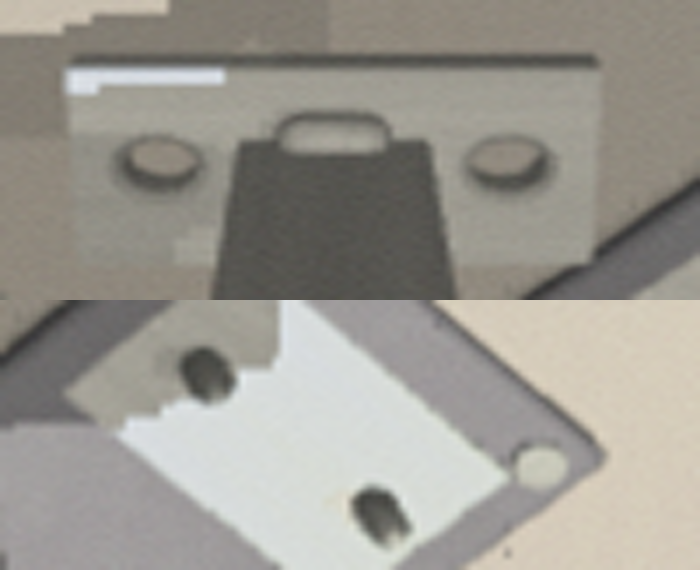

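Run:
```python
from h import *
H=ray('wrist',[(297.2,172.4),(347.2,172.2)],.109,'w24');print('holes',H,H.mean(0),np.linalg.norm(H[0]-H[1]))
P=ray('wrist',[(374.3,207.3),(399.2,230.8)],.021,'w24');m=P.mean(0);d=P[1]-P[0]
print('pins',P,m,np.linalg.norm(d),np.degrees(np.arctan2(d[1],d[0])))
# dowel plate check w1
go([m[0]+.4597-H.mean(0)[0],m[1]-.1639-H.mean(0)[1],.261],np.degrees(np.arctan2(d[1],d[0])))
```

```text
holes [[ 0.4384 -0.1614  0.109 ]
 [ 0.4822 -0.1614  0.109 ]] [ 0.4603 -0.1614  0.109 ] 0.04377191277792216
pins [[ 0.522  -0.2278  0.021 ]
 [ 0.5535 -0.2582  0.021 ]] [ 0.5378 -0.243   0.021 ] 0.04379323199602202 -44.07567076947264
t=29.68 pos [ 0.4597 -0.1639  0.2611] jawang -0.16 q [ 1.2128  0.3122 -1.1505  1.8869  0.3224  1.1373 -0.0592] w 0.0381 F [-0.2557  0.2508 -2.5883] down [ 0.0061 -0.0079 -1.    ]
SHIFT mm [81.4082  1.2086 77.7174] turn 43.91 len 0.11255555846347665
```

Request:
jog_arm(
  series=[
    [0.012,0,0.012,8,40],
    [0.03,0,0.03,17,40],
    [0.05,0,0.048,26,40],
    [0.07,0,0.065,35,40],
    [0.0805,0,0.0755,43.8,40],
  ],
)

```text
clock: 30.3
eef_pos: [0.5355, -0.2461, 0.2617]
ee_rot: [[-0.699, 0.006, 0.715], [-0.715, -0.008, -0.699], [0.001, -1.0, 0.009]]
ft_force: [-0.1, 0.7, -2.4]
grip_width: 0.038
```

Request:
jog_arm(
  series=[
    [0,0,0,0,40],
    [0,0,0,0,40],
    [0,0.01,0,0,40],
    [0,0.02,0,0,40],
    [0,0.02,0,0,40],
  ],
)

```text
clock: 30.92
eef_pos: [0.5346, -0.246, 0.2403]
ee_rot: [[-0.698, 0.003, 0.716], [-0.716, -0.007, -0.698], [0.003, -1.0, 0.007]]
ft_force: [-0.2, 0.2, -2.9]
grip_width: 0.0382
```

Run:
```python
from h import *
shot('wrist','w25')
go([.5356,-.2446,.24],-43.9)
i=cv2.imread('pics/w25.png')
cv2.imwrite('pics/z25.png',cv2.resize(i[130:290,250:400],None,fx=5,fy=3.7,interpolation=cv2.INTER_CUBIC))
```

```text
t=30.98 pos [ 0.5351 -0.2461  0.241 ] jawang -44.32 q [ 0.9955  0.4472 -0.8634  1.7026  0.3738  1.1578 -0.7441] w 0.0381 F [ 0.5811  0.2985 -2.7882] down [ 0.0045 -0.0071 -1.    ]
SHIFT mm [-1.4336  1.0053 -0.7528] turn -0.42 len 0.0019059114187915472
```

View pics/w25.png

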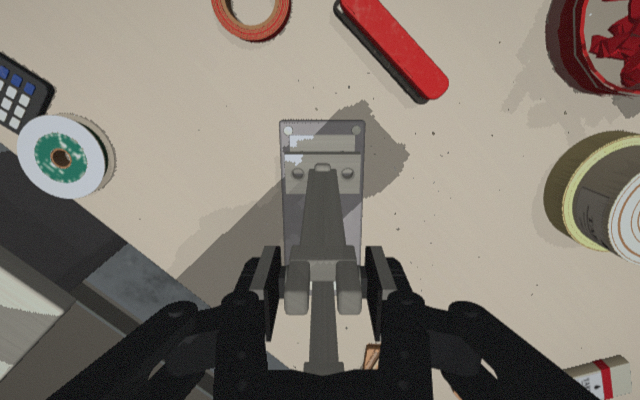

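View pics/z25.png

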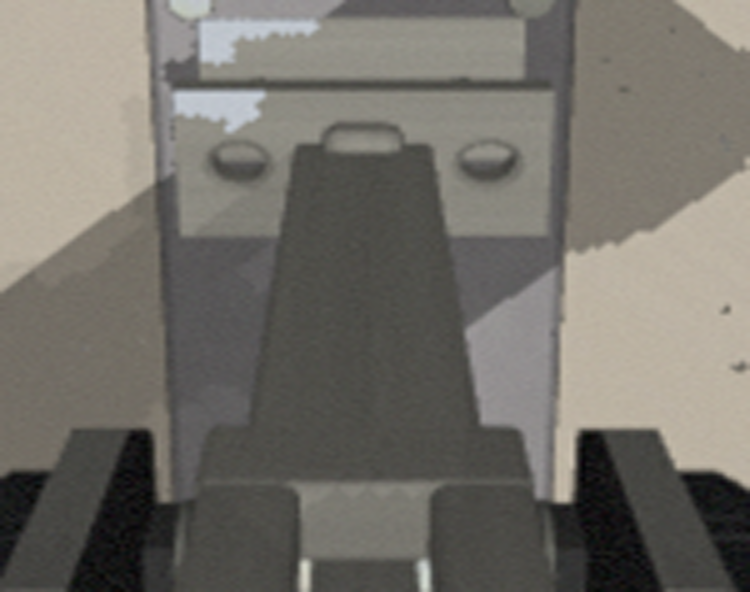

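Run:
```python
from h import *
f=lambda x,y:(x/5+250-.4,y/3.7+130-.4)
T=np.load('pics/w25.npz')
H=ray('wrist',[f(239,160),f(488,159)],.089,'w25');d=H[1]-H[0];print('holes',H,H.mean(0),np.linalg.norm(d),np.degrees(np.arctan2(d[1],d[0])))
E=ray('wrist',[f(198,18),f(526,18)],.012,'w25');d=E[1]-E[0];print('patch',E,np.linalg.norm(d),np.degrees(np.arctan2(d[1],d[0])))
a=np.radians(-44); print('seat from patch',E.mean(0)-.018*np.array([-np.sin(a),np.cos(a),0]))
# same patch in w24
g=lambda x,y:(345+x/7-.4,195+(y-300)/6-.4)
o=T['p'];S=np.array([.5378,-.2432]);print(o, S-H.mean(0)[:2], o[:2]+S-H.mean(0)[:2])
go([*(o[:2]+S-H.mean(0)[:2]),.22],-44)
```

```text
holes [[ 0.5217 -0.2292  0.089 ]
 [ 0.553  -0.2595  0.089 ]] [ 0.5373 -0.2443  0.089 ] 0.04348751456790923 -44.07594038496857
patch [[ 0.5278 -0.2045  0.012 ]
 [ 0.5778 -0.2533  0.012 ]] 0.06984601514561109 -44.34311903752156
seat from patch [ 0.5403 -0.2418  0.012 ]
[ 0.5346 -0.246   0.2403] [0.0005 0.0011] [ 0.5351 -0.2448]
t=30.98 pos [ 0.5351 -0.2461  0.241 ] jawang -44.32 q [ 0.9955  0.4472 -0.8634  1.7026  0.3738  1.1578 -0.7441] w 0.0381 F [ 0.5811  0.2985 -2.7882] down [ 0.0045 -0.0071 -1.    ]
SHIFT mm [-0.942 21.004 -1.117] turn -0.32 len 0.021054779477987933
```

Request:
jog_arm(
  series=[
    [-0.0005,0.005,-0.0005,-0.3,40],
    [-0.001,0.012,-0.001,-0.3,40],
    [-0.001,0.02,-0.001,-0.3,40],
    [-0.001,0.028,-0.001,-0.3,40],
    [-0.001,0.034,-0.001,-0.3,40],
  ],
)

```text
clock: 31.6
eef_pos: [0.5351, -0.245, 0.2063]
ee_rot: [[-0.695, 0.004, 0.719], [-0.719, -0.007, -0.695], [0.002, -1.0, 0.008]]
ft_force: [0.1, -0.2, -1.6]
grip_width: 0.0381
```

Request:
jog_arm(
  series=[
    [0,0,0,0,40],
    [0,0,0,0,40],
    [0,0,0,0,40],
    [0,0,0,0,40],
    [0,0,0,0,40],
  ],
)

```text
clock: 32.22
eef_pos: [0.5351, -0.245, 0.2064]
ee_rot: [[-0.695, 0.004, 0.719], [-0.719, -0.007, -0.695], [0.002, -1.0, 0.008]]
ft_force: [-0.0, -1.2, -3.2]
grip_width: 0.0383
```

Run:
```python
from h import *
shot('wrist','w26');im=shot('scene','s26')
go([.5351,-.2448,.2],-44)
i=cv2.imread('pics/w26.png')
cv2.imwrite('pics/z26.png',cv2.resize(i[120:220,260:390],None,fx=6,fy=6,interpolation=cv2.INTER_CUBIC))
cv2.imwrite('pics/z26s.png',cv2.resize(im[90:200,350:450],None,fx=5,fy=5,interpolation=cv2.INTER_CUBIC))
```

```text
t=32.33 pos [ 0.5351 -0.245   0.2063] jawang -44.02 q [ 0.9794  0.4795 -0.8471  1.7438  0.4061  1.096  -0.7685] w 0.0382 F [ 0.4345  0.3699 -2.8081] down [ 0.004  -0.0069 -1.    ]
SHIFT mm [-0.1411  6.3014 -0.1558] turn -0.02 len 0.006304856645860594
```

View pics/z26.png

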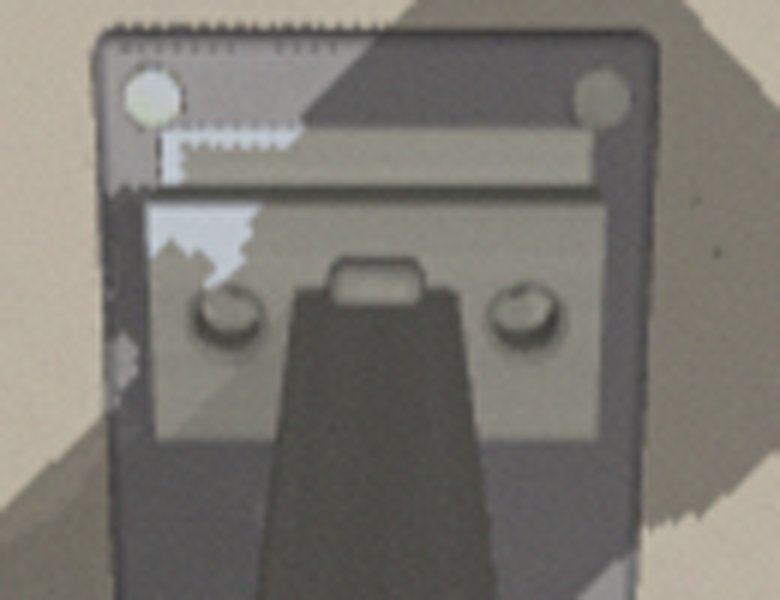

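View pics/z26s.png

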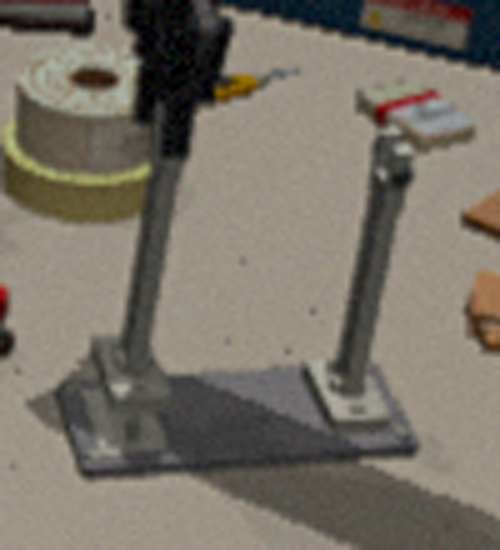

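Run:
```python
from h import *
f=lambda x,y:(x/6+260-.4,y/6+120-.4)
H=ray('wrist',[f(228,315),f(525,315)],.2063+.008-.160,'w26');d=H[1]-H[0];print('holes',H,H.mean(0),np.linalg.norm(d),np.degrees(np.arctan2(d[1],d[0])))
E=ray('wrist',[f(97,33),f(657,35)],.012,'w26');d=E[1]-E[0];L=np.linalg.norm(d);print('edge',E,L,np.degrees(np.arctan2(d[1],d[0])))
a=np.radians(-44); n=np.array([-np.sin(a),np.cos(a),0])
print('seat from edge',E.mean(0)-.036*n)
P=ray('wrist',[f(160,128),f(592,128)],.012,'w26');print('patch',np.linalg.norm(P[1]-P[0]),P.mean(0),'dist to seat',(P.mean(0)-[.538,-.2432,.012])@n)
C=ray('wrist',[f(153,98),f(602,98)],.012,'w26');print('screws mid',C.mean(0))
```

```text
holes [[ 0.5227 -0.2281  0.0543]
 [ 0.5538 -0.2583  0.0543]] [ 0.5382 -0.2432  0.0543] 0.0433186841013523 -44.124496647004186
edge [[ 0.5311 -0.1868  0.012 ]
 [ 0.5952 -0.2493  0.012 ]] 0.08953902823605935 -44.25483743646135
seat from edge [ 0.5381 -0.244   0.012 ]
patch 0.07004825146505846 [ 0.5526 -0.2288  0.012 ] dist to seat 0.02047975158406162
screws mid [ 0.5561 -0.2255  0.012 ]
```

The holes and the seat agree within about 0.5 mm. Lowering onto the pins while watching the force.

Request:
jog_arm(
  series=[
    [0,0.004,0,0,40],
    [0,0.008,0,0,40],
    [0,0.012,0,0,40],
    [0,0.015,0,0,40],
    [0,0.016,0,0,40],
  ],
)

```text
clock: 32.95
eef_pos: [0.5351, -0.2451, 0.19]
ee_rot: [[-0.695, 0.004, 0.719], [-0.719, -0.007, -0.695], [0.002, -1.0, 0.007]]
ft_force: [0.3, 0.2, -1.9]
grip_width: 0.0383
```

Run:
```python
from h import *
go([.5351,-.2448,.176],-44)
print(arm.get_obs()['moment'])
```

```text
t=32.95 pos [ 0.5351 -0.2451  0.19  ] jawang -44.02 q [ 0.9711  0.4961 -0.8374  1.761   0.4222  1.0676 -0.7819] w 0.0383 F [ 0.2757  0.2329 -1.902 ] down [ 0.0036 -0.0066 -1.    ]
SHIFT mm [-0.2462 13.9897 -0.2547] turn -0.02 len 0.013994194019098703
[-0.0044  0.0148 -0.0733]
```

Request:
jog_arm(
  series=[
    [0,0.002,0,0,40],
    [0,0.004,0,0,40],
    [0,0.006,0,0,40],
    [0,0.008,0,0,40],
    [0,0.009,0,0,40],
  ],
)

```text
clock: 33.58
eef_pos: [0.5351, -0.2451, 0.1809]
ee_rot: [[-0.695, 0.004, 0.719], [-0.719, -0.007, -0.695], [0.002, -1.0, 0.007]]
ft_force: [-0.7, -0.1, -2.6]
grip_width: 0.0384
```

Run:
```python
from h import *
go([.5351,-.2448,.176],-44)
print(arm.get_obs()['moment'])
```

```text
t=33.58 pos [ 0.5351 -0.2451  0.1809] jawang -44.02 q [ 0.9662  0.5056 -0.8315  1.7703  0.4316  1.0517 -0.7896] w 0.0384 F [-0.7043 -0.088  -2.6164] down [ 0.0035 -0.0066 -1.    ]
SHIFT mm [-0.2618  4.8494 -0.2202] turn -0.02 len 0.004861419351717957
[ 0.075  -0.0424 -0.0186]
```

No contact force so far, so the pins are in the holes. Continuing to the base.

Request:
jog_arm(
  series=[
    [0,0.001,0,0,40],
    [0,0.002,0,0,40],
    [0,0.003,0,0,40],
    [0,0.004,0,0,40],
    [0,0.004,0,0,40],
  ],
)

```text
clock: 34.2
eef_pos: [0.5356, -0.245, 0.1776]
ee_rot: [[-0.695, 0.005, 0.719], [-0.719, -0.007, -0.695], [0.002, -1.0, 0.008]]
ft_force: [0.2, 0.6, 2.6]
grip_width: 0.0379
```

Run:
```python
from h import *
shot('wrist','w27');im=shot('scene','s27')
go([.5351,-.2448,.176],-44)
print(arm.get_obs()['moment'])
i=cv2.imread('pics/w27.png')
a=cv2.resize(i[120:220,260:390],None,fx=4,fy=4,interpolation=cv2.INTER_CUBIC)
b=cv2.resize(im[100:180,350:450],None,fx=5,fy=5,interpolation=cv2.INTER_CUBIC)
cv2.imwrite('pics/z27.png',a);cv2.imwrite('pics/z27s.png',b)
```

```text
t=34.30 pos [ 0.5356 -0.245   0.1775] jawang -44.01 q [ 0.9639  0.5092 -0.8295  1.7734  0.4357  1.0449 -0.7931] w 0.0381 F [-0.8563  0.4078  3.4258] down [ 0.0046 -0.0069 -1.    ]
SHIFT mm [ 0.1826  1.5123 -0.503 ] turn -0.01 len 0.0016041414220440405
[0.2431 0.1789 0.0016]
```

View pics/z27.png

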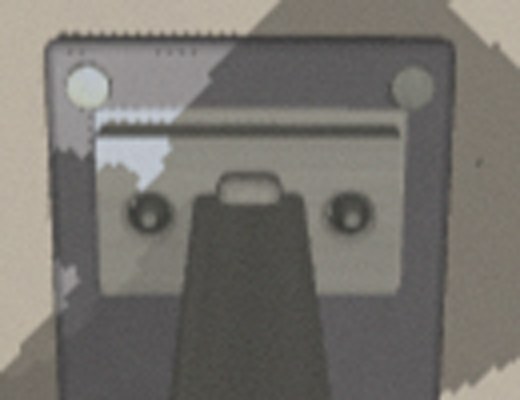

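View pics/z27s.png

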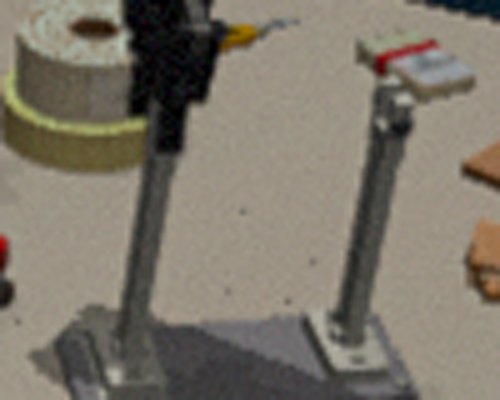

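Both pins show in the holes, with first contact at about 5 N. Pressing a further 1–2 mm to flatten the foot.

Request:
jog_arm(
  series=[
    [0,0.0005,0,0,40],
    [0,0.001,0,0,40],
    [0,0.0015,0,0,40],
    [0,0.0015,0,0,40],
    [0,0.0015,0,0,40],
  ],
)

```text
clock: 34.92
eef_pos: [0.5365, -0.2446, 0.1774]
ee_rot: [[-0.695, 0.006, 0.719], [-0.719, -0.007, -0.695], [0.001, -1.0, 0.01]]
ft_force: [-1.2, 0.2, 8.3]
grip_width: 0.0382
```

Run:
```python
from h import *
go([.5351,-.2448,.176],-44)
print(arm.get_obs()['moment'])
```

```text
t=34.92 pos [ 0.5365 -0.2446  0.1774] jawang -44.00 q [ 0.9629  0.5097 -0.8295  1.7732  0.4364  1.043  -0.7945] w 0.0382 F [-1.1651  0.2194  8.3372] down [ 0.0065 -0.0071 -1.    ]
SHIFT mm [ 1.0994  1.3712 -0.8926] turn -0.0 len 0.0019711762407989435
[ 0.5114  0.4309 -0.0242]
```

Contact is solid at TCP z 0.177. I'll ease the grip so the foot can settle flat, then open.

Request:
jog_arm(
  series=[
    [0,0,0,0,44],
    [0,0,0,0,46],
    [0,0,0,0,47],
    [0,0,0,0,47.5],
    [0,0,0,0,48],
  ],
  force=20,
)

```text
clock: 35.55
eef_pos: [0.5364, -0.2447, 0.1771]
ee_rot: [[-0.695, 0.006, 0.719], [-0.719, -0.007, -0.695], [0.001, -1.0, 0.009]]
ft_force: [0.3, -0.9, -0.3]
grip_width: 0.0411
```

Run:
```python
from h import *
shot('wrist','w28');im=shot('scene','s28')
go([.5351,-.2448,.176],-44)
print(arm.get_obs()['moment'])
i=cv2.imread('pics/w28.png')
a=cv2.resize(i[110:340,230:410],None,fx=3.5,fy=2.6,interpolation=cv2.INTER_CUBIC)
b=cv2.resize(im[100:200,350:450],None,fx=5,fy=5,interpolation=cv2.INTER_CUBIC)
cv2.imwrite('pics/z28.png',a);cv2.imwrite('pics/z28s.png',b)
```

```text
t=35.65 pos [ 0.5364 -0.2447  0.1772] jawang -44.00 q [ 0.9628  0.5098 -0.8292  1.7734  0.4364  1.0428 -0.7943] w 0.0411 F [-0.351   0.4517 -0.739 ] down [ 0.0063 -0.007  -1.    ]
SHIFT mm [ 1.0438  1.205  -0.8774] turn 0.0 len 0.0018197001288568738
[-0.0136 -0.0069 -0.0017]
```

View pics/z28.png

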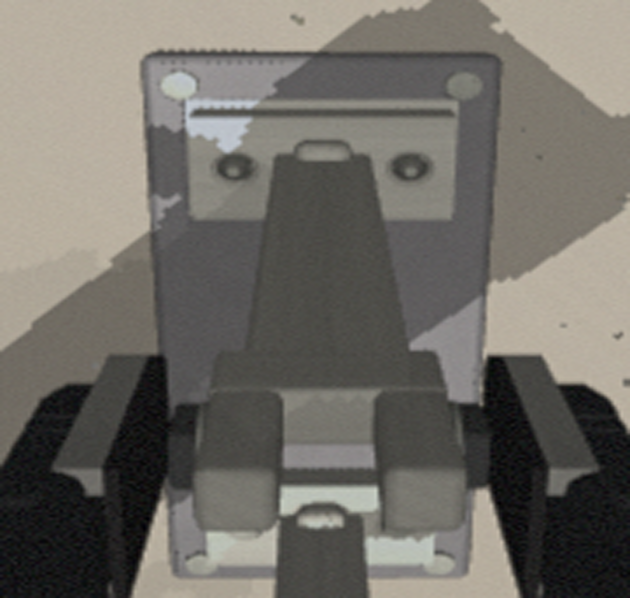

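View pics/z28s.png

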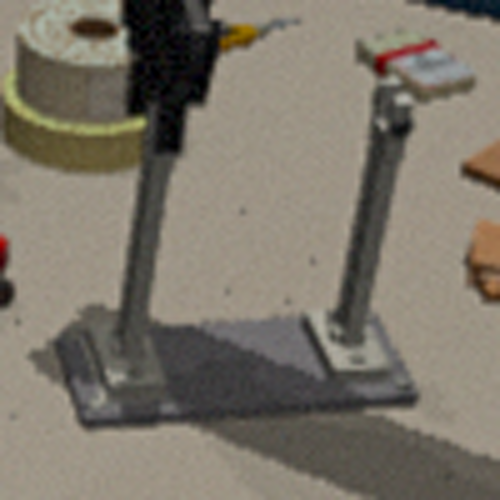

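Released: the reaction is near zero and the upright stands on the pins. Opening wider and rising straight up.

Request:
jog_arm(
  series=[
    [0,0,0,0,55],
    [0,0,0,0,62],
    [0,0,0,0,70],
    [0,0,0,0,70],
    [0,0,0,0,70],
  ],
)

```text
clock: 36.28
eef_pos: [0.5364, -0.2447, 0.1772]
ee_rot: [[-0.695, 0.006, 0.719], [-0.719, -0.007, -0.695], [0.001, -1.0, 0.009]]
ft_force: [0.2, 0.7, 0.6]
grip_width: 0.0599
```

Request:
jog_arm(
  series=[
    [0,-0.01,0,0,70],
    [0,-0.03,0,0,70],
    [0,-0.06,0,0,70],
    [0,-0.09,0,0,70],
    [0,-0.12,0,0,70],
  ],
)

```text
clock: 36.9
eef_pos: [0.536, -0.2436, 0.3]
ee_rot: [[-0.695, 0.008, 0.719], [-0.719, -0.008, -0.694], [-0.0, -1.0, 0.011]]
ft_force: [-0.4, -0.7, 0.2]
grip_width: 0.0595
```

Run:
```python
from h import *
shot('wrist','w29')
go([.5,-.05,.32])
```

```text
t=36.95 pos [ 0.5382 -0.2437  0.3043] jawang -44.00 q [ 1.015   0.3949 -0.8917  1.6211  0.3281  1.2634 -0.7025] w 0.0599 F [ 0.686  -0.167   2.4145] down [ 0.0148 -0.0108 -0.9998]
SHIFT mm [-112.8772  -18.3059 -161.7177] turn 0 len 0.1980631067743229
```

View pics/w29.png

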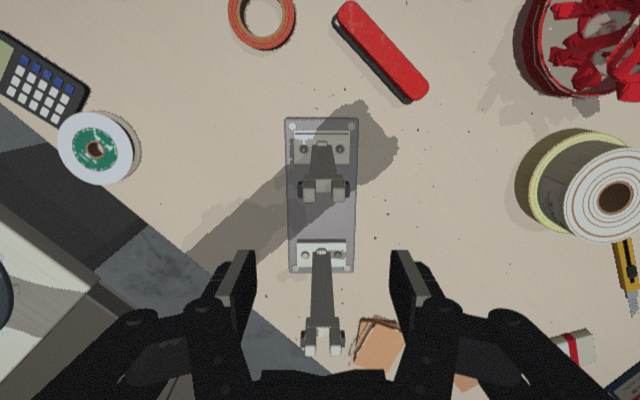

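The upright stands like its twin. I'll move clear and do a final check from the other cameras.

Request:
jog_arm(
  series=[
    [-0.01,-0.03,-0.015,0,70],
    [-0.03,-0.05,-0.045,0,70],
    [-0.06,-0.05,-0.08,0,70],
    [-0.09,-0.05,-0.12,0,70],
    [-0.11,-0.05,-0.16,0,70],
  ],
)

```text
clock: 37.58
eef_pos: [0.4987, -0.0503, 0.353]
ee_rot: [[-0.693, 0.017, 0.721], [-0.721, -0.011, -0.693], [-0.004, -1.0, 0.02]]
ft_force: [0.5, 0.3, 0.4]
grip_width: 0.0599
```

Request:
jog_arm(
  series=[
    [-0.02,0,-0.05,0,70],
    [-0.04,0,-0.1,0,70],
    [-0.05,0,-0.14,0,70],
    [-0.05,0,-0.14,0,70],
    [-0.05,0,-0.14,0,70],
  ],
)

```text
clock: 38.2
eef_pos: [0.4329, 0.0824, 0.3512]
ee_rot: [[-0.693, 0.019, 0.72], [-0.72, -0.012, -0.693], [-0.004, -1.0, 0.022]]
ft_force: [0.8, -0.6, 0.2]
grip_width: 0.0597
```

Run:
```python
from h import *
t=shot('top','t30');s=shot('scene','s30')
go([.5,-.05,.32])
cv2.imwrite('pics/z30.png',cv2.resize(s[90:200,330:460],None,fx=6,fy=5.4,interpolation=cv2.INTER_CUBIC))
# top of standing upright: head point & foot predicted
for nm,S in (('new',[.5380,-.2432]),('old',[.5380-.144*.695,-.2432-.144*.719])):
    S=np.array(S)
    for n in('top','scene'): print(nm,n,proj(n,[[*S,.024],[*S,.200]]).round(1).tolist())
```

```text
t=38.30 pos [0.4331 0.0817 0.3507] jawang -44.01 q [ 0.8112  0.0425 -1.1075  1.8435  0.0559  1.266  -1.0802] w 0.0603 F [-0.8752 -0.3532 -0.4226] down [ 0.0173 -0.0107 -0.9998]
SHIFT mm [ 48.3768  33.2632 138.9646] turn 0 len 0.15085726406046818
new top [[408.4, 195.2], [427.9, 182.4]]
new scene [[374.1, 170.0], [379.6, 119.7]]
old top [[448.6, 232.7], [477.5, 228.0]]
old scene [[418.3, 166.7], [428.4, 116.8]]
```

View pics/t30.png

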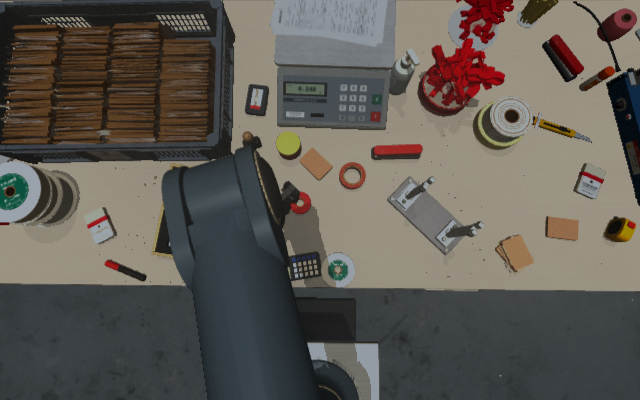

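View pics/z30.png

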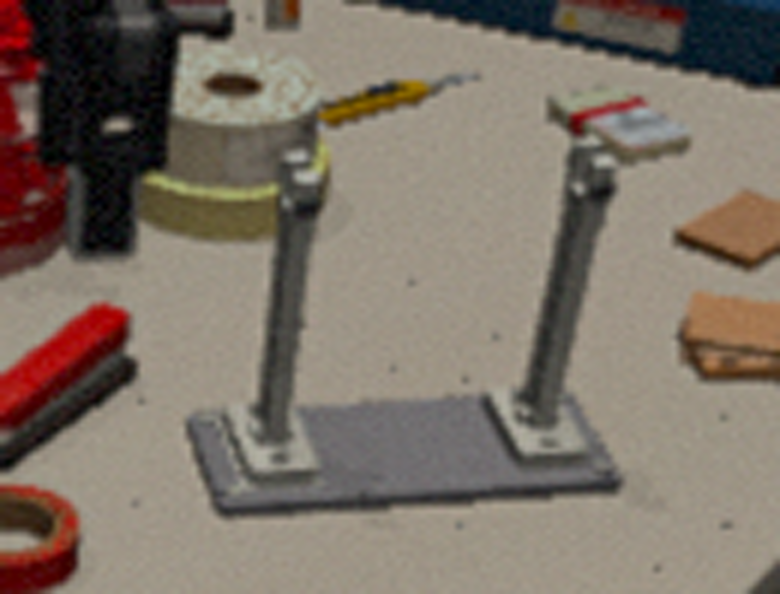

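The new upright stands flat and plumb: its head is at (380,121) in the scene view, against a predicted (379.6,119.7). The bystanders look unmoved. Handing in.

```bash
python3 -c "
from h import *
print(arm.hand_in(), arm.get_obs()['clock'])"
```

```text
the job is handed in; nothing more can be done
the job is handed in; nothing more can be done
```

The wide upright now stands on the rack's two pins with its foot flat on the base, and I handed the job in at about 38 s.

- **How it went:** I took the upright with the 44 mm hole spacing from the tray and laid it on free bench. I then lifted it by its screw heads at 50 N and eased the grip until it hung plumb. After that I gripped it again at 50 N, lowered it over the pins, released it and moved clear.
- **Last checks:** The wrist view showed both pins in the holes. The reaction was about 0 N after release. In the scene view the head is within 2 px of where it should be, and the upright matches its twin. The bystanders look unmoved by eye; I did not measure them.
- **What disagreed:**
  - The grip force would not go below 20 N, so I eased the last part through the opening setpoint instead. The actual 3–6 N was therefore never read directly. Tilt was judged from the wrist view, within about 1° of plumb before regripping.
  - Contact with the base came about 1.5 mm higher than I had calculated.
  - The fingertips pressed the bench at about 15 N while closing on the screw heads.
- **Not checked:** The narrow upright was not touched, but the arm hid the tray in the final top view, so I did not confirm it there.

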